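# Clear the drilling bed and chuck the long bit

### The job

Get the bench drill ready for the next shelf board. First push every wood chip off the drilling bed into its catch tray with the scraper block (not with your fingers while they lie on the bed). Then slide the long bit shank first well into the chuck, after opening the jaws if they stand too narrow, turn the sleeve until the jaws grip the bit firmly and straight, and leave the scraper standing on its rubber mat; the short bit stays on the bench and the carton, tape and mug stay where they are.

Things in the scene. Friction and masses are not known exactly. Their poses are not given: they have to be found in the camera images.
- bed: drilling bed, fixed: a slab 226 (x) x 260 (y) x 50 mm high, plywood top at z 50. Origin: centre of its underside. Aluminium fences 8 mm thick stand 14 mm above the top along both x edges (inner faces at x -105 and +105) and the +y edge (inner face at y +122); the -y edge (y -130) is open and the catch tray adjoins it
- tray (a point): catch tray, part of the bed: open steel tray 226 (x) x 120 (y) mm, walls 5 mm thick and 42 mm high, against the bed's -y end. This point: centre of its inner floor (bed frame 0, -190, 5); axes as the bed's
- scraper: scraper block: grey foot 36 (x) x 110 (y) x 24 mm high, with an upright wooden grip 20 (x) x 100 (y) mm on it, up to z 82. 220 g. Origin: centre of its underside, z up. Hold it by the wooden grip
- mat: black rubber mat, fixed, 150 (x) x 75 (y) x 3 mm, the scraper's place. Origin: centre of its underside
- chuck: bench chuck in a green headstock, fixed. Origin: on the bench below the mouth; x runs along the axis into the chuck, z up. Axis at z 100. Nose: tube of 34 mm outer radius, x 4 to 42, with three jaws in it (x 1 to 41), then a bore of 12.5 mm radius to x 85. Headstock x 85 to 185, y -55 to 55, up to z 146; foot 14 mm high, x 5 to 195, y -75 to 75
- chuck_mouth (a point): centre of the chuck's mouth, on the axis (chuck frame 0, 0, 100); axes as the chuck's
- sleeve (a joint): turn of the chuck's sleeve (disc of 36 mm radius, chuck x 46 to 78), 0 to 4.2 rad, stays where left. Six steel bars, 10 mm thick, stick out of it every 60 degrees at chuck x 62, to 75 mm from the axis; at 0 one points straight up. Growing values move the top bars to the chuck's +y and close the jaws: gap radius 13.5 mm at 0 (open), less 1.8 mm per rad; they meet a shank at about 3.05
- jaw0: bottom jaw of the chuck, an oiled steel block 40 x 10 x 16 mm; origin at its centre; slides towards the axis as the sleeve turns
- jaw1: upper jaw on the chuck's -y side, same as the bottom jaw
- jaw2: upper jaw on the chuck's +y side, same as the bottom jaw
- bit_long: long bit, 200 g: round bright shank of 16 mm diameter, 78 mm long (x 0 to 78), and square dark body 22 x 22 mm, 85 mm long (x -85 to 0) with a 12 mm point. Origin: on its axis at the shoulder between them; lies with z 11
- bit_long_tail (a point): end of the long bit's shank (x 78 in its frame)
- bit_short: short bit, 150 g: same shank, square body only 40 mm long (x -40 to 0). Origin: on its axis at the shoulder. Not wanted
- carton: small cardboard parcel 120 x 180 x 90 mm, bystander. Origin: centre of its underside
- tape: roll of clear packing tape lying flat, 100 mm across, 48 mm high, bystander. Origin: centre of its underside
- mug: white mug, 80 mm across, 95 mm high, bystander. Origin: centre of its underside
- chip0: wood chip: round plug, 36 mm across, 14 mm thick, 12 g; may be absent. Origin: centre of its underside
- chip1: wood chip: round plug, 36 mm across, 14 mm thick, 12 g; may be absent. Origin: centre of its underside
- chip2: wood chip: round plug, 36 mm across, 14 mm thick, 12 g; may be absent. Origin: centre of its underside
- chip3: wood chip: offcut 40 (x) x 24 (y) x 14 mm, 12 g; may be absent. Origin: centre of its underside
- chip4: wood chip: offcut 40 (x) x 24 (y) x 14 mm, 12 g; may be absent. Origin: centre of its underside
- chip5: wood chip: offcut 40 (x) x 24 (y) x 14 mm, 12 g; may be absent. Origin: centre of its underside
Things that resemble listed ones, but are neither listed nor needed, are in the scene too. Of the things like the mat, leave any that is white or yellow; of the rest the larger one is meant.

How it is judged:
By the outcome, as a careful person would: the job done as asked, in the order asked, and still so for the second after the job is handed in, with the robot touching nothing.
Of chip0, chip1, chip2, chip3, chip4, chip5 only 3 to 6 are there at a start; the rules pass over those that are not, and their reading is None.
At some moment in a run one of scraper, bit_long, chip0, chip1, chip2, chip3, chip4, chip5 may be knocked a few centimetres aside while the robot is not near it.
It also fails if it takes over 176 s, if anything falls off the work surface, if the arm or the gripper's body presses on something with over 40 N, if the wrist force passes 120 N, or if a joint passes its speed limit or range.

### The arm

A 7-joint arm with a two-finger parallel gripper is mounted at the origin on the work surface. World frame = base frame: x ahead of the robot, y to its left, z up, the work surface at z = 0. Lengths are in m, angles in rad, forces in N, time in s.
With the tool pointing down it reaches from about 0.4 to 0.85 m from the base axis. Payload 10.4 kg.
Tool frame: the origin (TCP) lies midway between the tips of the shut fingers; the grasp point (between the pads) lies 19 mm behind it; z points along the fingers, y is the line along which they close (so a half turn about z gives the same grasp; the last joint's range is limited). The gripper opens to 87 mm and grips with 3 to 60 N. Pads are 19 mm wide; open, the fingers measure 117 mm over their backs; the gripper's body (75 mm by 190 mm) begins 51 mm behind the grasp point.
Start: joints at [-1.198, 0.332, -0.065, 1.46, 0.022, 1.35, -0.088], TCP at [0.241, 0.577, 0.223] pointing down, gripper open.
Joint ranges: [-2.6, 2.6], [-0.5, 2.12], [-1.47, 1.34], [0.16, 2.42], [-1.27, 4.41], [0.06, 2.06], [-2.6, 2.6]. Speed limits (rad/s): [2.22, 2.22, 2.79, 2.79, 3.14, 3.14, 3.14].

### API

Orientations are given as a unit quaternion [w, x, y, z].
In Python, from cell import readout, eyes, manip gives the robot as it stands.
- The arm moves only by the shell command python3 -m inch 'ROWS'. ROWS is JSON, a list of rows, each an object of numbers: "tx", "ty", "tz": the shift along the tool's x, y, z as a fraction of full scale; "rx", "ry", "rz": the turn, a rotation vector about the tool's x, y, z as a fraction of full scale; "jaw": the opening, from -1 (shut) to 1 (fully open). In form: [{"tx": .., "ty": .., "tz": .., "rx": .., "ry": .., "rz": .., "jaw": ..}, ...]. A call has 1 to 10 rows; each row shifts and turns the commanded pose from where the row before left it, along the tool's axes as they then stand; what a row does not reach is not made up. Full scale, the value 1, is 2.5 cm for a shift and 6 degrees for a turn. A row lasts 1/12 s, in which the tool goes at most 41.7 mm and 7.16 degrees, less where a joint would pass 70% of its speed; a pose out of reach is approached as far as the arm can. A call with a number of a shift or a turn outside -1 to 1 is refused whole. A call with a gripper value outside its range is refused whole. The fingers move at their own pace and stop on an object; the grip force is fixed at half the most. Time passes only in rows, so rows that do not move let the fingers close. It gives the time, the measured TCP pose, the force, the opening and the grip force at its end, in the units of the state.
- readout.get_state(): the state, without advancing time (a new reading comes with each control period).
- eyes.grab_frame(name): name is "scene" or "side" or "wrist"; returns a dict with "frame" (400x640x3 uint8, red, green, blue), "depth" (400x640 float32, m along the optical axis (not along the pixel's ray), 0 where there is no reading), "vertical_fov" (degrees; the focal length in pixels is half the picture's height over the tangent of half this angle, whatever the lens; pixels are square), "cx", "cy" (the principal point, pixels), "R" (3x3) and "t" (3): a world point X has camera coordinates R X + t. Camera axes: x right, y down, z forward; pixel columns grow to the right and rows downward; lengths in m; the calibration is good to about 2 mm. A picture is of the moment at which its call begins.
- manip.close_job(): hands the job in; it is judged then, once.
Trained networks look in the newest picture that a camera, given by its name, has taken for a name from the list of things; names that differ only in an ending like _2 or _b are one class to them, and where a whole thing is asked for, a point or a joint stands for the part that bears it (a point fixed in the world has none). Each returns a list of dicts, best first, with "score" (0 to 1); they miss things now and then, are a little off and sometimes report something else, mostly with a low value. They report only what shows in the picture. A call takes as long as a camera call. They do not tell look-alikes from the thing itself.
- eyes.outline_of(camera, target): "region" (400x640 bool, what is visible of it) and "xy" ([column, row] in pixels, amid what is visible of it).
- eyes.tip_of(camera, target): "xy" ([column, row] in pixels: a listed point, or the origin of a listed thing).
The state is a dict: "clock": time; "joints": joint angles; "dq": joint speeds; "tau": joint torques, N m; "tool_pos": TCP position; "orientation": TCP orientation; "wrist_force": force on the tool from outside, world axes, zero at the start; "torque": the same for the moment, N m; "width": finger opening in m; "finger_force": force on a finger pad.
Only numpy, scipy, OpenCV 4.12 (cv2) and the standard library are available. Lean on these libraries where they do the work, as an engineer would, in place of code of your own. Each camera call takes 0.05 s, during which the arm holds its last target. There are 200 camera calls.

## Working session

There is one attempt and no reset: what is moved stays moved. The work goes in short steps, Python scripts to look and compute and a shell command to move; the robot and the scene stay as the last step left them, time stands still between calls to the robot, and variables do not carry over. Pictures are saved under pics/ and viewed, at most 18 in all, crops included, and the job is handed in when it is done.

```bash
mkdir -p pics; ls
cat > h.py <<'E'
import numpy as np,cv2
from cell import readout,eyes,manip
def grab(n):
    return eyes.grab_frame(n)
def K(f):
    h=f["frame"].shape[0]; return h/2/np.tan(np.radians(f["vertical_fov"])/2)
def pix(f,X):
    c=f["R"]@np.asarray(X)+f["t"]; F=K(f); return np.array([f["cx"]+F*c[0]/c[2],f["cy"]+F*c[1]/c[2]])
def ray_z(f,uv,z):
    F=K(f); d=np.array([(uv[0]-f["cx"])/F,(uv[1]-f["cy"])/F,1]); R=np.array(f["R"]); C=-R.T@f["t"]; w=R.T@d
    return C+w*(z-C[2])/w[2]
def cloud(f,m=None):
    F=K(f); d=f["depth"]; v,u=np.nonzero((d>0)&(m if m is not None else True)); z=d[v,u]
    P=np.stack([(u-f["cx"])/F*z,(v-f["cy"])/F*z,z],1)
    return (P-f["t"])@np.array(f["R"])
def save(f,n,crop=None,s=1):
    im=f["frame"][:,:,::-1]
    if crop: im=im[crop[1]:crop[3],crop[0]:crop[2]]
    cv2.imwrite("pics/"+n,cv2.resize(im,None,fx=s,fy=s,interpolation=cv2.INTER_CUBIC))
E
python3 - <<'E'
from h import *
fs={n:grab(n) for n in("scene","side","wrist")}
for n,f in fs.items():
    print(n,np.round(-np.array(f["R"]).T@f["t"],3),np.round(f["R"],2).tolist(),f["vertical_fov"]); save(f,n+"0.png",s=1.25)
print(readout.get_state())
for t in "bed tray scraper mat chuck chuck_mouth bit_long bit_long_tail bit_short carton tape mug chip0 chip3".split():
    for n in("scene","side"):
        f=fs[n]
        try:
            o=eyes.outline_of(n,t)
            for q in o[:6]:
                P=cloud(f,q["region"]); print(t,n,round(q["score"],2),np.round(q["xy"]),P.shape[0],np.round(np.median(P,0),3) if len(P) else None)
        except Exception as e: print(t,n,e)
E
```

```text
pics
scene [1.468 0.267 0.765] [[-0.18, 0.98, -0.02], [0.56, 0.09, -0.83], [-0.81, -0.16, -0.56]] 55.64710187344019
side [ 0.275 -0.845  0.914] [[0.97, -0.26, -0.0], [-0.17, -0.63, -0.75], [0.19, 0.73, -0.66]] 51.4638481640815
wrist [0.166 0.608 0.383] [[0.39, 0.92, -0.0], [0.88, -0.37, 0.29], [0.27, -0.12, -0.96]] 65.713802867915
{'clock': 0.15, 'joints': array([-1.19760941,  0.33270197, -0.06472822,  1.46068241,  0.02162086,
        1.34986553, -0.08846718]), 'dq': array([-0.00073289, -0.00285719, -0.00025024, -0.00184481,  0.00210751,
        0.00065921,  0.00133013]), 'tau': array([ 9.48057095e-04, -6.23636341e+01,  2.46495672e-02, -3.90141177e+01,
       -6.14189333e-02,  3.72656691e-02,  1.04141191e-04]), 'tool_pos': array([0.24085071, 0.57645627, 0.22198373]), 'orientation': array([-7.04188912e-05,  1.96565294e-01,  9.80490619e-01, -4.75312732e-04]), 'wrist_force': array([ 0.03580244, -0.08989303, -0.29794464]), 'torque': array([-0.01755849,  0.00150677, -0.0053462 ]), 'finger_force': 0.0, 'width': 0.08704912894897864}
bed scene 0.57 [233. 212.] 5486 [ 0.531 -0.197  0.048]
bed
[... 2141 characters left out ...]
0.57 [328. 274.] 163 [ 0.471 -0.194  0.062]
chip0 side 0.47 [360. 262.] 150 [ 0.566 -0.19   0.062]
chip0 side 0.46 [315. 257.] 146 [ 0.46  -0.136  0.062]
chip0 side 0.43 [318. 293.] 180 [ 0.437 -0.249  0.062]
chip3 scene 0.57 [217. 209.] 84 [ 0.552 -0.249  0.064]
chip3 scene 0.35 [324. 236.] 307 [0.558 0.097 0.003]
chip3 scene 0.16 [236. 213.] 5637 [ 0.531 -0.195  0.049]
chip3 side 0.61 [302. 193.] 231 [0.474 0.176 0.018]
chip3 side 0.58 [363. 283.] 159 [ 0.543 -0.258  0.062]
chip3 side 0.57 [328. 274.] 163 [ 0.471 -0.194  0.062]
chip3 side 0.47 [360. 262.] 150 [ 0.566 -0.19   0.062]
chip3 side 0.46 [315. 257.] 146 [ 0.46  -0.136  0.062]
chip3 side 0.43 [318. 293.] 180 [ 0.437 -0.249  0.062]
```

View pics/scene0.png

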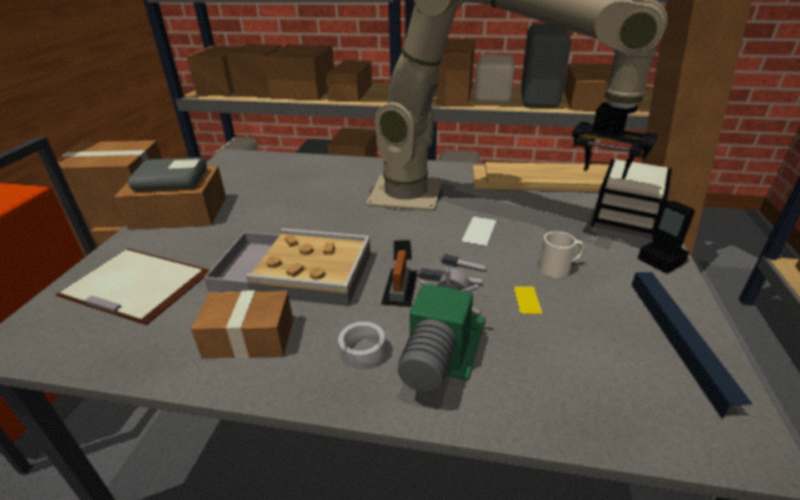

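View pics/side0.png

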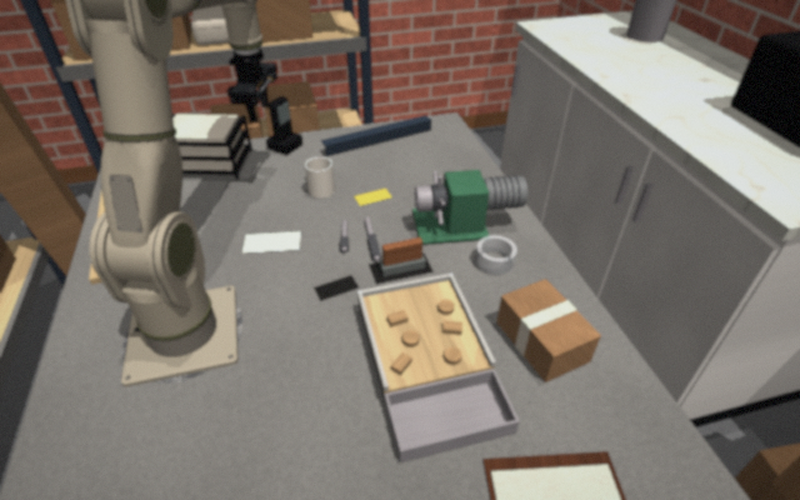

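The larger black mat is under the scraper, at side (400,268) in the 1.25x picture. The small black mat is a decoy at (336,288), and the white and yellow ones are to be left. Six chips lie on the bed. The long bit is the one at about (372,240), the short bit at (344,236). Next I'll take precise poses.

```bash
cat > m.py <<'E'
from h import *
np.set_printoptions(suppress=True)
C={n:grab(n) for n in("scene","side")}
P={n:cloud(f) for n,f in C.items()}
def rect(p):
    (c,s,a)=cv2.minAreaRect((p[:,:2]*1000).astype(np.float32)); return np.round(c,1),np.round(s,1),round(a,1)
def box(p,x0,x1,y0,y1,z0,z1):
    return p[(p[:,0]>x0)&(p[:,0]<x1)&(p[:,1]>y0)&(p[:,1]<y1)&(p[:,2]>z0)&(p[:,2]<z1)]
for n in P:
    p=P[n]; print(n)
    print("bedtop",rect(box(p,.35,.7,-.32,-.0,.046,.053)))
    print("fence",rect(box(p,.35,.7,-.45,0.03,.058,.068)))
    print("tray+bed all",rect(box(p,.35,.7,-.5,0.02,.02,.068)))
    print("grip top",rect(box(p,.4,.65,-.02,.14,.076,.09)))
    print("foot",rect(box(p,.4,.65,-.02,.14,.016,.03)))
    print("bits",rect(box(p,.36,.45,.14,.28,.01,.03)), rect(box(p,.45,.56,.11,.26,.01,.03)))
    print("headtop",rect(box(p,.6,.95,.05,.35,.140,.150)),)
    print("nose",rect(box(p,.55,.95,.05,.35,.120,.137)),)
    for b in eyes.tip_of(n,"chuck_mouth")[:2]: print("mouth",b["score"],b["xy"],ray_z(C[n],b["xy"],.1))
    for t,z in(("scraper",0.003),("mat",0),("bed",0),("tray",.005),("bit_long",.011),("bit_long_tail",.011),("chuck",0)):
        for b in eyes.tip_of(n,t)[:3]: print(t,round(b["score"],2),np.round(b["xy"]),np.round(ray_z(C[n],b["xy"],z),3))
save(C["side"],"side1.png",(260,120,460,260),4)
save(C["scene"],"scene1.png",(280,180,420,300),5)
E
python3 m.py
```

```text
scene
bedtop (array([ 547., -162.]), array([262.4, 302. ]), 89.8)
fence (array([ 545.2, -161. ]), array([261.1, 309.1]), 89.5)
tray+bed all (array([ 544.9, -222.6]), array([384.2, 309.5]), 89.8)
grip top (array([531.3,  79.2]), array([106.5,  20.6]), 1.7)
foot (array([523.7,  95.1]), array([ 52.6, 142.7]), 67.8)
bits (array([411.9, 222.3]), array([116.9,  25.4]), 77.0) (array([479.3, 186.1]), array([147.2,  27.3]), 85.4)
headtop (array([779.6, 198.4]), array([111.8, 237.7]), 79.1)
nose (array([754.7, 206. ]), array([117.6, 292.7]), 89.1)
mouth 0.75 [367.8, 224.0] [0.6010317  0.23246493 0.1       ]
mouth 0.17 [444.1, 214.7] [0.5212387  0.44911454 0.1       ]
scraper 0.57 [324. 227.] [0.511 0.089 0.003]
mat 0.73 [319. 230.] [0.525 0.075 0.   ]
mat 0.6 [422. 242.] [0.534 0.4   0.   ]
mat 0.58 [384. 187.] [0.229 0.271 0.   ]
bed 0.79 [252. 221.] [ 0.516 -0.157  0.   ]
tray 0.68 [200. 211.] [ 0.494 -0.353  0.005]
bit_long 0.75 [361. 222.] [0.478 0.206 0.011]
bit_long_tail 0.47 [242. 203.] [ 0.435 -0.218  0.011]
bit_long_tail 0.46 [386. 225.] [0.481 0.287 0.011]
chuck 0.72 [385. 225.] [0.4
[... 702 characters left out ...]
0.22302549 0.1       ]
scraper 0.93 [319. 213.] [0.521 0.078 0.003]
scraper 0.35 [331. 159.] [0.64  0.349 0.003]
mat 0.91 [217. 192.] [ 0.216  0.273 -0.   ]
mat 0.61 [299. 157.] [0.529 0.394 0.   ]
mat 0.6 [317. 216.] [0.513 0.069 0.   ]
bed 0.98 [338. 274.] [ 0.51  -0.167  0.   ]
bed 0.73 [359. 247.] [ 0.597 -0.085  0.   ]
tray 0.7 [358. 337.] [ 0.499 -0.361  0.005]
tray 0.57 [337. 274.] [ 0.506 -0.17   0.005]
bit_long 0.56 [299. 189.] [0.485 0.204 0.011]
bit_long 0.56 [294. 176.] [0.485 0.277 0.011]
bit_long 0.44 [319. 212.] [0.52  0.078 0.011]
bit_long_tail 0.59 [296. 176.] [0.49  0.274 0.011]
bit_long_tail 0.53 [316. 254.] [ 0.467 -0.089  0.011]
chuck 0.62 [331. 180.] [0.606 0.232 0.   ]
```

View pics/side1.png

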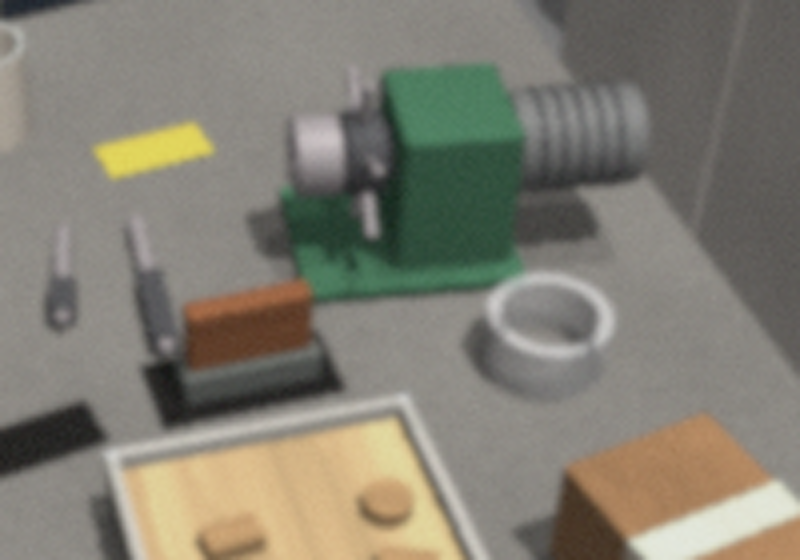

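View pics/scene1.png

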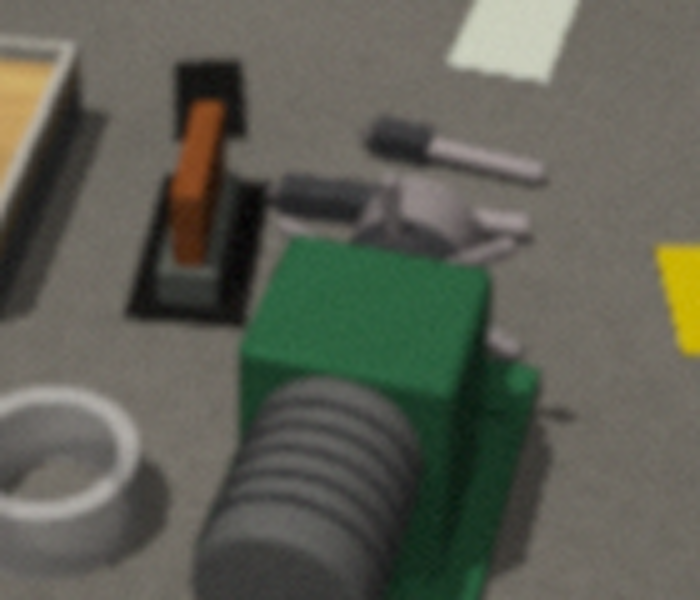

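The larger body, and so the long bit, is at crop (155,290), with its shank toward +y. The scraper stands on the larger black mat at crop (245,360). The chuck mouth faces the robot at crop (300,150). Next I'll refine with colour-filtered fits.

```bash
cat > m2.py <<'E'
from h import *
np.set_printoptions(suppress=True)
def rect(p):
    (c,s,a)=cv2.minAreaRect((p[:,:2]*1000).astype(np.float32)); return np.round(c,1),np.round(s,1),round(a,1),len(p)
def sel(f,hs,b):
    hsv=cv2.cvtColor(f["frame"],cv2.COLOR_RGB2HSV); m=np.all((hsv>=hs[0])&(hsv<=hs[1]),2)
    m=cv2.erode(m.astype(np.uint8),np.ones((2,2)))>0
    p=cloud(f,m); return p[np.all((p>b[0])&(p<b[1]),1)]
ALL=((0,0,0),(180,255,255))
if __name__=="__main__":
  for n in("scene","side"):
    f=grab(n); print(n)
    p=sel(f,((10,50,80),(30,255,255)),((.35,-.35,.045),(.67,0,.054))); print("wood",rect(p),p[:,2].mean())
    p=sel(f,ALL,((.35,-.45,.058),(.665,0.0,.068))); print("fence",rect(p))
    g=((40,80,20),(90,255,255))
    p=sel(f,g,((.55,.0,.143),(.95,.4,.150))); print("headtop",rect(p),p[:,2].mean())
    p=sel(f,g,((.5,.0,.004),(.95,.4,.150))); print("green all",rect(p))
    p=sel(f,g,((.5,.0,.010),(.95,.4,.018))); print("foot",rect(p))
    p=sel(f,((0,100,40),(20,255,255)),((.4,.02,.04),(.65,.14,.09))); print("grip",rect(p),rect(p[p[:,2]>.079]),p[:,2].max())
    p=sel(f,((0,0,0),(180,255,50)),((.4,.0,-.005),(.65,.15,.006))); print("mat",rect(p))
E
python3 m2.py
```

```text
scene
wood (array([ 510.5, -164.4]), array([228.3, 256.1]), 0.7, 2074) 0.05037518081879383
fence (array([ 508.5, -161.5]), array([261.4, 234.4]), 89.8, 1012)
headtop (array([741.4, 207.5]), array([104.5,  96.6]), 81.4, 1046) 0.1464700044083577
green all (array([707.5, 222.3]), array([124. , 188.8]), 81.8, 2013)
foot (array([714.6, 269. ]), array([ 41.7, 188.8]), 77.3, 430)
grip (array([534.3,  79.6]), array([102.1,  20.1]), 1.4, 210) (array([534.3,  79.5]), array([102.1,  19.3]), 1.9, 132) 0.0892503173184218
mat (array([528.8,  79.8]), array([144.3,  68.2]), 1.2, 236)
side
wood (array([ 506.7, -169. ]), array([255. , 208.1]), 89.4, 4895) 0.04893791348110234
fence (array([ 504.7, -163.2]), array([265.1, 227. ]), 89.7, 1558)
headtop (array([731.5, 195.2]), array([95.6, 93.9]), 79.9, 327) 0.14477920912610276
green all (array([698.6, 195.8]), array([132.4, 176.9]), 81.8, 1941)
foot (array([698.6, 195.8]), array([132.4, 176.8]), 81.8, 501)
grip (array([529. ,  71.8]), array([94.7, 20. ]), 2.8, 382) (array([528.1,  72.3]), array([92.9, 17.5]), 3.8, 104) 0.08690963533243515
mat (array([495.9,  73. ]), array([193.1,  62.3]), 1.2, 124)
```

```bash
python3 -m inch '[{"rz":-0.95,"tz":-0.8},{"rz":-0.95,"tz":-0.8},{"rz":-0.95,"tz":-0.8},{"rz":-0.92,"tz":-0.8},{"tx":-0.43,"ty":-0.93},{"tx":-0.43,"ty":-0.93},{"tx":-0.43,"ty":-0.93},{"tx":-0.43,"ty":-0.93},{"tx":-0.43,"ty":-0.93},{"tx":-0.43,"ty":-0.93}]' | tail -c 400
for i in 1 2; do :; done
python3 -m inch '[{"tx":-0.43,"ty":-0.93},{"tx":-0.43,"ty":-0.93},{"tx":-0.43,"ty":-0.93},{"tx":-0.43,"ty":-0.93},{"tx":-0.43,"ty":-0.93},{"tx":-0.43,"ty":-0.93},{"tx":-0.43,"ty":-0.93},{"tx":-0.43,"ty":-0.93},{"tx":-0.43,"ty":-0.93},{"tx":-0.43,"ty":-0.93}]' | tail -c 400
python3 -m inch '[{"tx":-0.43,"ty":-0.93},{"tx":-0.43,"ty":-0.93},{"tx":-0.43,"ty":-0.93},{"tx":-0.43,"ty":-0.93},{"tx":-0.43,"ty":-0.93},{"tx":-0.43,"ty":-0.93},{"tx":-0.43,"ty":-0.93},{"tx":-0.43,"ty":-0.93},{"tz":0},{"tz":0}]' | tail -c 400
cat >> m2.py <<'E'
def state():
    s=readout.get_state(); w,x,y,z=s["orientation"]; 
    from scipy.spatial.transform import Rotation as R
    M=R.from_quat([x,y,z,w]).as_matrix(); return s,M
def go(target,yaw=None):
    """world TCP target -> tool shift in full-scale units (after turning tool y to world angle yaw, deg)"""
    s,M=state(); cur=np.degrees(np.arctan2(M[1,1],M[0,1])); d=0
    if yaw is not None:
        d=(yaw-cur+90)%180-90; a=np.radians(d); M=np.array([[np.cos(a),-np.sin(a),0],[np.sin(a),np.cos(a),0],[0,0,1]])@M
    print("at",np.round(s["tool_pos"],4),"yaw",round(cur,2),"w",round(s["width"],4),"F",np.round(s["wrist_force"],1),"t",round(s["clock"],1))
    print("rz total",round(-d/6,2),"shift",np.round(M.T@(np.array(target)-s["tool_pos"])/.025,2),"tilt",np.round(M[:,2],3))
E
python3 - <<'E'
from m2 import *
go([.5,.02,.3],90)
f=grab("wrist"); save(f,"w1.png",s=1.25)
p=sel(f,((10,50,80),(30,255,255)),((.35,-.35,.043),(.67,0,.056))); print("wood",rect(p),p[:,2].mean())
p=sel(f,ALL,((.35,-.45,.058),(.665,0.0,.070))); print("fence",rect(p))
p=sel(f,((0,100,40),(20,255,255)),((.4,.02,.04),(.65,.14,.09))); print("grip",rect(p[p[:,2]>.074]),p[:,2].max())
p=sel(f,((0,0,0),(180,255,50)),((.4,.0,-.005),(.65,.15,.006))); print("mat",rect(p))
p=sel(f,ALL,((.45,.10,.008),(.56,.31,.03))); print("bitL",rect(p),p[:,2].max())
E
```

```text
at [0.241  0.5767 0.2226] yaw 67.32 w 0.0866 F [ 1.2 -0.2  0. ] t 2.5
rz total -3.78 shift [-10.36 -22.27  -3.1 ] tilt [-0.  0. -1.]
wood (array([0., 0.]), array([0., 0.]), 0.0, 0) nan
fence (array([0., 0.]), array([0., 0.]), 0.0, 0)invalid input at $[0]: expected keys tx, ty, tz, rx, ry, rz, jaw
invalid input at $[0]: expected keys tx, ty, tz, rx, ry, rz, jaw
invalid input at $[0]: expected keys tx, ty, tz, rx, ry, rz, jaw
<stdin>:4: RuntimeWarning: Mean of empty slice.
  ret = ret.dtype.type(ret / rcount)
Traceback (most recent call last):
ValueError: zero-size array to reduction operation maximum which has no identity
```

View pics/w1.png

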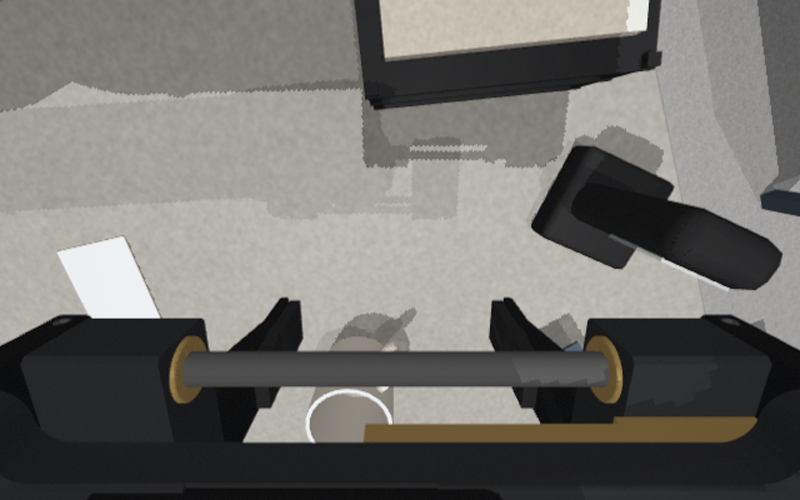

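Wrist view: mug below the gripper at (350,420), nothing relevant in it yet. Each row needs all seven keys.

```bash
python3 -m inch '[{"tx":0,"ty":0,"tz":-0.78,"rx":0,"ry":0,"rz":-0.95,"jaw":1},{"tx":0,"ty":0,"tz":-0.78,"rx":0,"ry":0,"rz":-0.95,"jaw":1},{"tx":0,"ty":0,"tz":-0.78,"rx":0,"ry":0,"rz":-0.95,"jaw":1},{"tx":0,"ty":0,"tz":-0.78,"rx":0,"ry":0,"rz":-0.93,"jaw":1},{"tx":-0.6,"ty":-0.93,"tz":0,"rx":0,"ry":0,"rz":0,"jaw":1},{"tx":-0.6,"ty":-0.93,"tz":0,"rx":0,"ry":0,"rz":0,"jaw":1},{"tx":-0.6,"ty":-0.93,"tz":0,"rx":0,"ry":0,"rz":0,"jaw":1},{"tx":-0.6,"ty":-0.93,"tz":0,"rx":0,"ry":0,"rz":0,"jaw":1},{"tx":-0.6,"ty":-0.93,"tz":0,"rx":0,"ry":0,"rz":0,"jaw":1},{"tx":-0.6,"ty":-0.93,"tz":0,"rx":0,"ry":0,"rz":0,"jaw":1}]' | tail -c 400
python3 -m inch '[{"tx":-0.6,"ty":-0.93,"tz":0,"rx":0,"ry":0,"rz":0,"jaw":1},{"tx":-0.6,"ty":-0.93,"tz":0,"rx":0,"ry":0,"rz":0,"jaw":1},{"tx":-0.6,"ty":-0.93,"tz":0,"rx":0,"ry":0,"rz":0,"jaw":1},{"tx":-0.6,"ty":-0.93,"tz":0,"rx":0,"ry":0,"rz":0,"jaw":1},{"tx":-0.6,"ty":-0.93,"tz":0,"rx":0,"ry":0,"rz":0,"jaw":1},{"tx":-0.6,"ty":-0.93,"tz":0,"rx":0,"ry":0,"rz":0,"jaw":1},{"tx":-0.6,"ty":-0.93,"tz":0,"rx":0,"ry":0,"rz":0,"jaw":1},{"tx":-0.6,"ty":-0.93,"tz":0,"rx":0,"ry":0,"rz":0,"jaw":1},{"tx":-0.6,"ty":-0.93,"tz":0,"rx":0,"ry":0,"rz":0,"jaw":1},{"tx":-0.6,"ty":-0.93,"tz":0,"rx":0,"ry":0,"rz":0,"jaw":1}]' | tail -c 400
python3 -m inch '[{"tx":-0.6,"ty":-0.93,"tz":0,"rx":0,"ry":0,"rz":0,"jaw":1},{"tx":-0.6,"ty":-0.93,"tz":0,"rx":0,"ry":0,"rz":0,"jaw":1},{"tx":-0.6,"ty":-0.93,"tz":0,"rx":0,"ry":0,"rz":0,"jaw":1},{"tx":-0.6,"ty":-0.93,"tz":0,"rx":0,"ry":0,"rz":0,"jaw":1},{"tx":-0.6,"ty":-0.93,"tz":0,"rx":0,"ry":0,"rz":0,"jaw":1},{"tx":-0.6,"ty":-0.93,"tz":0,"rx":0,"ry":0,"rz":0,"jaw":1},{"tx":-0.6,"ty":-0.93,"tz":0,"rx":0,"ry":0,"rz":0,"jaw":1},{"tx":-0.6,"ty":-0.93,"tz":0,"rx":0,"ry":0,"rz":0,"jaw":1},{"tx":0,"ty":0,"tz":0,"rx":0,"ry":0,"rz":0,"jaw":1},{"tx":0,"ty":0,"tz":0,"rx":0,"ry":0,"rz":0,"jaw":1}]' | tail -c 400
cat > m3.py <<'E'
from m2 import *
import sys
go([.53,.076,.15],91)
f=grab("wrist"); save(f,sys.argv[1],s=1.25)
def tr(l,fn):
    try: print(l,fn())
    except Exception as e: print(l,e)
tr("wood",lambda:rect(sel(f,((5,20,40),(35,255,255)),((.35,-.35,.043),(.67,0,.056)))))
tr("fence",lambda:rect(sel(f,ALL,((.35,-.45,.058),(.645,0.0,.070)))))
tr("grip",lambda:rect(sel(f,ALL,((.4,.02,.074),(.65,.14,.090)))))
tr("foot",lambda:rect(sel(f,ALL,((.4,.02,.018),(.65,.14,.030)))))
tr("bitL",lambda:rect(sel(f,ALL,((.45,.10,.006),(.56,.31,.03)))))
E
python3 m3.py w2.png
```

```text
clock: 3.43
tool_pos: [0.3315, 0.436, 0.3007]
orientation: [0.0, -0.0, 1.0, 0.0]
wrist_force: [-0.4, -0.1, -0.3]
width: 0.0873
finger_force: 0.0
clock: 4.27
tool_pos: [0.4815, 0.2035, 0.3008]
orientation: [0.0, -0.0, 1.0, 0.0]
wrist_force: [0.9, 1.6, -0.1]
width: 0.0873
finger_force: 0.0
clock: 5.1
tool_pos: [0.6013, 0.0171, 0.3003]
orientation: [-0.0, 0.001, 1.0, -0.0]
wrist_force: [0.4, 0.7, -0.8]
width: 0.087
finger_force: 0.0
at [0.6013 0.0171 0.3003] yaw 89.84 w 0.087 F [ 0.4  0.7 -0.8] t 5.1
rz total -0.19 shift [2.81 2.41 6.01] tilt [-0.    -0.001 -1.   ]
wood (array([ 507.6, -163.1]), array([260.8, 217.1]), 89.8, 30522)
fence (array([ 510.2, -163.3]), array([261.2, 216.9]), 89.8, 7147)
grip (array([528.5,  77.8]), array([99.2, 20.2]), 2.1, 1528)
foot (array([522.5, 100.7]), array([120. ,  82.4]), 2.1, 897)
bitL (array([476.7, 196.6]), array([173.4,  22.2]), 86.4, 2016)
```

View pics/w2.png

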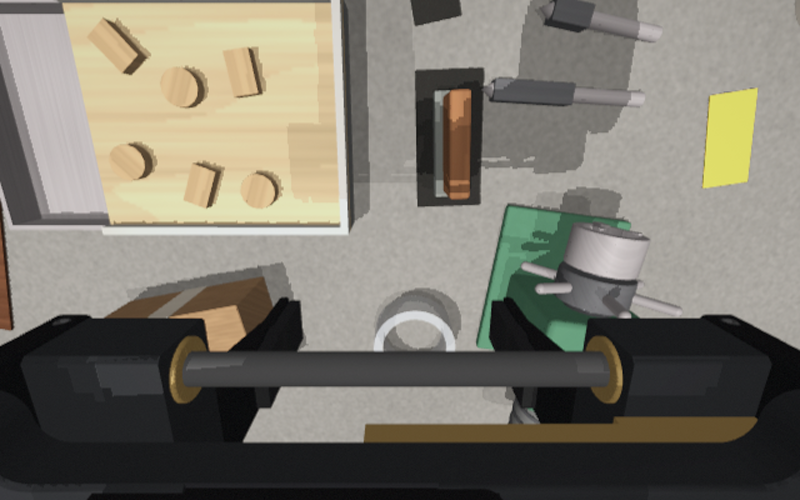

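The wrist view shows six chips on the bed, the scraper grip at (457,145), the long bit at (565,92) with its point toward the scraper, and the chuck nose at (610,245). Next I grasp the scraper.

```bash
python3 -m inch '[{"tx":0.7,"ty":0.635,"tz":0.6,"rx":0,"ry":0,"rz":-0.095,"jaw":1},{"tx":0.7,"ty":0.635,"tz":0.6,"rx":0,"ry":0,"rz":-0.095,"jaw":1},{"tx":0.7,"ty":0.635,"tz":0.6,"rx":0,"ry":0,"rz":-0.095,"jaw":1},{"tx":0.71,"ty":0.635,"tz":0.6,"rx":0,"ry":0,"rz":-0.095,"jaw":1},{"tx":0,"ty":0,"tz":0.8,"rx":0,"ry":0,"rz":0,"jaw":1},{"tx":0,"ty":0,"tz":0.8,"rx":0,"ry":0,"rz":0,"jaw":1},{"tx":0,"ty":0,"tz":0.8,"rx":0,"ry":0,"rz":0,"jaw":1},{"tx":0,"ty":0,"tz":0.8,"rx":0,"ry":0,"rz":0,"jaw":1},{"tx":0,"ty":0,"tz":0.8,"rx":0,"ry":0,"rz":0,"jaw":1},{"tx":0,"ty":0,"tz":0.8,"rx":0,"ry":0,"rz":0,"jaw":1}]' | head -3
python3 -m inch '[{"tx":0,"ty":0,"tz":0.8,"rx":0,"ry":0,"rz":0,"jaw":1},{"tx":0,"ty":0,"tz":0.8,"rx":0,"ry":0,"rz":0,"jaw":1},{"tx":0,"ty":0,"tz":0.8,"rx":0,"ry":0,"rz":0,"jaw":1},{"tx":0,"ty":0,"tz":0.8,"rx":0,"ry":0,"rz":0,"jaw":1},{"tx":0,"ty":0,"tz":0,"rx":0,"ry":0,"rz":0,"jaw":1},{"tx":0,"ty":0,"tz":0,"rx":0,"ry":0,"rz":0,"jaw":-1},{"tx":0,"ty":0,"tz":0,"rx":0,"ry":0,"rz":0,"jaw":-1},{"tx":0,"ty":0,"tz":0,"rx":0,"ry":0,"rz":0,"jaw":-1},{"tx":0,"ty":0,"tz":0,"rx":0,"ry":0,"rz":0,"jaw":-1},{"tx":0,"ty":0,"tz":0,"rx":0,"ry":0,"rz":0,"jaw":-1}]' 
python3 -m inch '[{"tx":0,"ty":0,"tz":0,"rx":0,"ry":0,"rz":0,"jaw":-1},{"tx":0,"ty":0,"tz":0,"rx":0,"ry":0,"rz":0,"jaw":-1},{"tx":0,"ty":0,"tz":0,"rx":0,"ry":0,"rz":0,"jaw":-1}]'
```

```text
clock: 5.98
tool_pos: [0.5292, 0.0829, 0.12]
orientation: [0.0, -0.021, 1.0, 0.001]
clock: 6.82
tool_pos: [0.5303, 0.0814, 0.0415]
orientation: [0.001, -0.02, 1.0, 0.0]
wrist_force: [-0.6, 0.1, 0.1]
width: 0.0612
finger_force: 0.0
clock: 7.07
tool_pos: [0.5298, 0.0812, 0.0406]
orientation: [0.0, -0.02, 1.0, 0.0]
wrist_force: [0.1, -0.9, -0.4]
width: 0.0415
finger_force: 0.0
```

```bash
python3 -m inch '[{"tx":0,"ty":0,"tz":0,"rx":0,"ry":0,"rz":0,"jaw":-1},{"tx":0,"ty":0,"tz":0,"rx":0,"ry":0,"rz":0,"jaw":-1},{"tx":0,"ty":0,"tz":0,"rx":0,"ry":0,"rz":0,"jaw":-1},{"tx":0,"ty":0,"tz":0,"rx":0,"ry":0,"rz":0,"jaw":-1},{"tx":0,"ty":0,"tz":0,"rx":0,"ry":0,"rz":0,"jaw":-1},{"tx":0,"ty":0,"tz":0,"rx":0,"ry":0,"rz":0,"jaw":-1},{"tx":0,"ty":0,"tz":0,"rx":0,"ry":0,"rz":0,"jaw":-1},{"tx":0,"ty":0,"tz":0,"rx":0,"ry":0,"rz":0,"jaw":-1}]'
python3 -m inch '[{"tx":0,"ty":0,"tz":-0.5,"rx":0,"ry":0,"rz":0,"jaw":-1},{"tx":0,"ty":0,"tz":-0.9,"rx":0,"ry":0,"rz":0,"jaw":-1},{"tx":0,"ty":0,"tz":-0.9,"rx":0,"ry":0,"rz":0,"jaw":-1},{"tx":0,"ty":0,"tz":-0.9,"rx":0,"ry":0,"rz":0,"jaw":-1},{"tx":0,"ty":0,"tz":-0.3,"rx":0,"ry":0,"rz":0.37,"jaw":-1},{"tx":0,"ty":0,"tz":0,"rx":0,"ry":0,"rz":0,"jaw":-1}]'
python3 -c "
from m2 import *
go([.5545,-.064,.11],89.9)"
```

```text
clock: 7.73
tool_pos: [0.5298, 0.081, 0.0406]
orientation: [0.0, -0.02, 1.0, 0.0]
wrist_force: [-0.4, -2.1, 0.7]
width: 0.0196
finger_force: 30.0
clock: 8.23
tool_pos: [0.5308, 0.0818, 0.13]
orientation: [0.002, 0.0, 1.0, 0.001]
wrist_force: [-0.5, 0.5, -1.8]
width: 0.0198
finger_force: 30.0
at [0.5308 0.0818 0.13  ] yaw 89.98 w 0.0198 F [-0.5  0.5 -1.8] t 8.2
rz total 0.01 shift [-0.95 -5.83  0.79] tilt [ 0.003  0.002 -1.   ]
```

```bash
python3 -m inch '[{"tx":-0.16,"ty":-0.97,"tz":0,"rx":0,"ry":0,"rz":0,"jaw":-1},{"tx":-0.16,"ty":-0.97,"tz":0,"rx":0,"ry":0,"rz":0,"jaw":-1},{"tx":-0.16,"ty":-0.97,"tz":0,"rx":0,"ry":0,"rz":0,"jaw":-1},{"tx":-0.16,"ty":-0.97,"tz":0,"rx":0,"ry":0,"rz":0,"jaw":-1},{"tx":-0.16,"ty":-0.97,"tz":0,"rx":0,"ry":0,"rz":0,"jaw":-1},{"tx":-0.16,"ty":-0.98,"tz":0,"rx":0,"ry":0,"rz":0,"jaw":-1},{"tx":0,"ty":0,"tz":0,"rx":0,"ry":0,"rz":0,"jaw":-1},{"tx":0,"ty":0,"tz":0.6,"rx":0,"ry":0,"rz":0,"jaw":-1},{"tx":0,"ty":0,"tz":0.6,"rx":0,"ry":0,"rz":0,"jaw":-1},{"tx":0,"ty":0,"tz":0.2,"rx":0,"ry":0,"rz":0,"jaw":-1}]'
python3 -m inch '[{"tx":0,"ty":0,"tz":0.16,"rx":0,"ry":0,"rz":0,"jaw":-1},{"tx":0,"ty":0,"tz":0.05,"rx":0,"ry":0,"rz":0,"jaw":-1},{"tx":0,"ty":0,"tz":0,"rx":0,"ry":0,"rz":0,"jaw":-1}]'
python3 -c "
from m2 import *
go([.5545,-.286,.088],89.9)
f=grab('wrist'); save(f,'w3.png',s=1.25)"
```

```text
clock: 9.07
tool_pos: [0.5521, -0.0641, 0.0899]
orientation: [-0.002, -0.001, 1.0, 0.0]
wrist_force: [-0.2, 0.2, -3.0]
width: 0.0201
finger_force: 30.0
clock: 9.32
tool_pos: [0.5538, -0.0643, 0.0877]
orientation: [-0.0, -0.001, 1.0, 0.0]
wrist_force: [0.0, 0.2, -2.6]
width: 0.0199
finger_force: 30.0
at [ 0.5538 -0.0643  0.0877] yaw 90.1 w 0.0199 F [ 0.   0.2 -2.6] t 9.3
rz total 0.03 shift [-0.04 -8.87 -0.01] tilt [-0.  0. -1.]
```

View pics/w3.png

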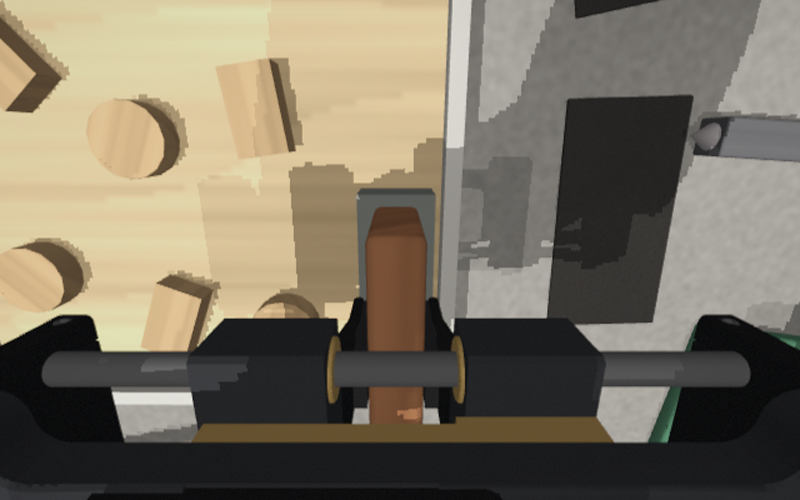

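```bash
python3 -m inch '[{"tx":0,"ty":-0.3,"tz":0,"rx":0,"ry":0,"rz":0,"jaw":-1},{"tx":0,"ty":-0.6,"tz":0,"rx":0,"ry":0,"rz":0,"jaw":-1},{"tx":0,"ty":-0.6,"tz":0,"rx":0,"ry":0,"rz":0,"jaw":-1},{"tx":0,"ty":-0.6,"tz":0,"rx":0,"ry":0,"rz":0,"jaw":-1},{"tx":0,"ty":-0.6,"tz":0,"rx":0,"ry":0,"rz":0,"jaw":-1},{"tx":0,"ty":-0.6,"tz":0,"rx":0,"ry":0,"rz":0,"jaw":-1},{"tx":0,"ty":-0.6,"tz":0,"rx":0,"ry":0,"rz":0,"jaw":-1},{"tx":0,"ty":-0.6,"tz":0,"rx":0,"ry":0,"rz":0,"jaw":-1},{"tx":0,"ty":-0.6,"tz":0,"rx":0,"ry":0,"rz":0,"jaw":-1},{"tx":0,"ty":-0.6,"tz":0,"rx":0,"ry":0,"rz":0,"jaw":-1}]'
python3 -m inch '[{"tx":0,"ty":-0.5,"tz":0,"rx":0,"ry":0,"rz":0,"jaw":-1},{"tx":0,"ty":-0.5,"tz":0,"rx":0,"ry":0,"rz":0,"jaw":-1},{"tx":0,"ty":-0.5,"tz":0,"rx":0,"ry":0,"rz":0,"jaw":-1},{"tx":0,"ty":-0.5,"tz":0,"rx":0,"ry":0,"rz":0,"jaw":-1},{"tx":0,"ty":-0.5,"tz":0,"rx":0,"ry":0,"rz":0,"jaw":-1},{"tx":0,"ty":-0.5,"tz":0,"rx":0,"ry":0,"rz":0,"jaw":-1},{"tx":0,"ty":-0.2,"tz":0,"rx":0,"ry":0,"rz":0,"jaw":-1},{"tx":0,"ty":0,"tz":0,"rx":0,"ry":0,"rz":0,"jaw":-1}]'
python3 -c "
from m2 import *
go([.459,-.064,.118],89.9)
f=grab('wrist'); save(f,'w4.png',s=1.0)"
```

```text
clock: 10.2
tool_pos: [0.5541, -0.2083, 0.088]
orientation: [0.0, -0.001, 1.0, -0.0]
wrist_force: [0.6, 0.1, -2.4]
width: 0.0195
finger_force: 30.0
clock: 10.87
tool_pos: [0.5537, -0.289, 0.0877]
orientation: [-0.0, 0.001, 1.0, -0.0]
wrist_force: [-0.2, -0.5, -2.7]
width: 0.0198
finger_force: 30.0
at [ 0.5537 -0.289   0.0877] yaw 89.94 w 0.0198 F [-0.2 -0.5 -2.7] t 10.9
rz total 0.01 shift [ 3.8   8.99 -1.22] tilt [-0.    -0.001 -1.   ]
```

View pics/w4.png

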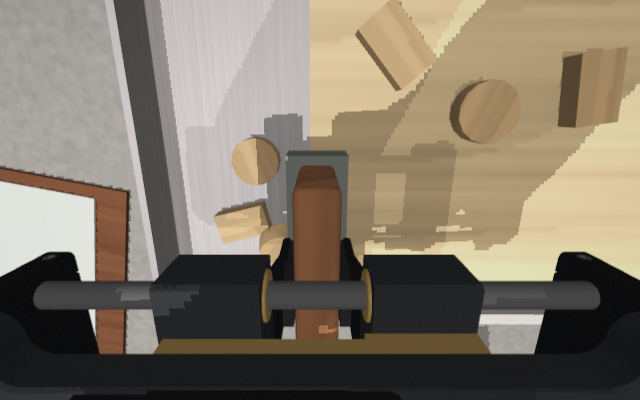

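The three chips of the first lane are in the tray, near (255,200). Three remain on the bed at (395,45), (487,110) and (592,88). Lane two next.

```bash
python3 -m inch '[{"tx":0,"ty":0,"tz":-0.7,"rx":0,"ry":0,"rz":0,"jaw":-1},{"tx":0,"ty":0,"tz":-0.7,"rx":0,"ry":0,"rz":0,"jaw":-1},{"tx":0.41,"ty":0.9,"tz":0,"rx":0,"ry":0,"rz":0,"jaw":-1},{"tx":0.41,"ty":0.9,"tz":0,"rx":0,"ry":0,"rz":0,"jaw":-1},{"tx":0.41,"ty":0.9,"tz":0,"rx":0,"ry":0,"rz":0,"jaw":-1},{"tx":0.41,"ty":0.9,"tz":0,"rx":0,"ry":0,"rz":0,"jaw":-1},{"tx":0.41,"ty":0.9,"tz":0,"rx":0,"ry":0,"rz":0,"jaw":-1},{"tx":0.41,"ty":0.9,"tz":0,"rx":0,"ry":0,"rz":0,"jaw":-1},{"tx":0.41,"ty":0.9,"tz":0,"rx":0,"ry":0,"rz":0,"jaw":-1},{"tx":0.41,"ty":0.9,"tz":0,"rx":0,"ry":0,"rz":0,"jaw":-1}]' | head -2
python3 -m inch '[{"tx":0.4,"ty":0.9,"tz":0,"rx":0,"ry":0,"rz":0,"jaw":-1},{"tx":0,"ty":0.88,"tz":0,"rx":0,"ry":0,"rz":0,"jaw":-1},{"tx":0,"ty":0,"tz":0,"rx":0,"ry":0,"rz":0,"jaw":-1},{"tx":0,"ty":0,"tz":0.5,"rx":0,"ry":0,"rz":0,"jaw":-1},{"tx":0,"ty":0,"tz":0.3,"rx":0,"ry":0,"rz":0,"jaw":-1},{"tx":0,"ty":0,"tz":0.2,"rx":0,"ry":0,"rz":0,"jaw":-1},{"tx":0,"ty":0,"tz":0,"rx":0,"ry":0,"rz":0,"jaw":-1}]'
python3 -m inch '[{"tx":0,"ty":0,"tz":0.2,"rx":0,"ry":0,"rz":0,"jaw":-1},{"tx":0,"ty":0,"tz":0.16,"rx":0,"ry":0,"rz":0,"jaw":-1},{"tx":0,"ty":0,"tz":0,"rx":0,"ry":0,"rz":0,"jaw":-1},{"tx":0,"ty":0,"tz":0,"rx":0,"ry":0,"rz":0,"jaw":-1}]'
python3 -c "
from m2 import *
go([.461,-.289,.0877],89.9)
f=grab('wrist'); save(f,'w5.png',s=1.0)"
```

```text
clock: 11.75
tool_pos: [0.4714, -0.1051, 0.1229]
clock: 12.33
tool_pos: [0.4611, -0.0627, 0.0967]
orientation: [-0.001, -0.001, 1.0, -0.0]
wrist_force: [-0.4, -0.3, -1.7]
width: 0.0197
finger_force: 30.0
clock: 12.67
tool_pos: [0.4619, -0.0628, 0.0887]
orientation: [-0.0, -0.0, 1.0, 0.0]
wrist_force: [-0.8, 0.5, -2.7]
width: 0.0199
finger_force: 30.0
at [ 0.4619 -0.0628  0.0887] yaw 90.05 w 0.0199 F [-0.8  0.5 -2.7] t 12.7
rz total 0.02 shift [ 0.02 -9.05  0.04] tilt [-0.  0. -1.]
```

View pics/w5.png

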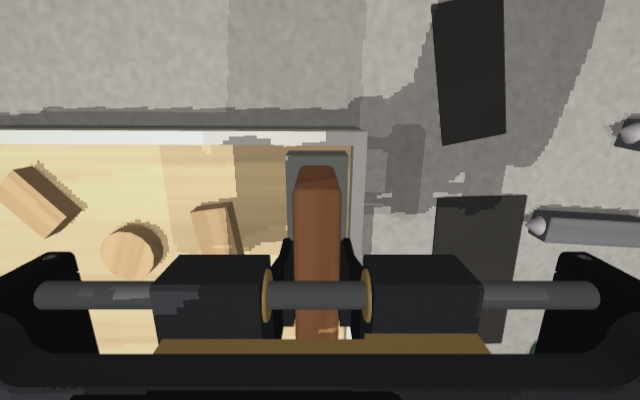

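Scraper is inside the -x fence (its edge is at row 152, the fence at row 145). Sweeping lane two.

```bash
python3 -m inch '[{"tx":0,"ty":-0.3,"tz":0,"rx":0,"ry":0,"rz":0,"jaw":-1},{"tx":0,"ty":-0.6,"tz":0,"rx":0,"ry":0,"rz":0,"jaw":-1},{"tx":0,"ty":-0.6,"tz":0,"rx":0,"ry":0,"rz":0,"jaw":-1},{"tx":0,"ty":-0.6,"tz":0,"rx":0,"ry":0,"rz":0,"jaw":-1},{"tx":0,"ty":-0.6,"tz":0,"rx":0,"ry":0,"rz":0,"jaw":-1},{"tx":0,"ty":-0.6,"tz":0,"rx":0,"ry":0,"rz":0,"jaw":-1},{"tx":0,"ty":-0.6,"tz":0,"rx":0,"ry":0,"rz":0,"jaw":-1},{"tx":0,"ty":-0.6,"tz":0,"rx":0,"ry":0,"rz":0,"jaw":-1},{"tx":0,"ty":-0.6,"tz":0,"rx":0,"ry":0,"rz":0,"jaw":-1},{"tx":0,"ty":-0.6,"tz":0,"rx":0,"ry":0,"rz":0,"jaw":-1}]' | head -3
python3 -m inch '[{"tx":0,"ty":-0.5,"tz":0,"rx":0,"ry":0,"rz":0,"jaw":-1},{"tx":0,"ty":-0.5,"tz":0,"rx":0,"ry":0,"rz":0,"jaw":-1},{"tx":0,"ty":-0.5,"tz":0,"rx":0,"ry":0,"rz":0,"jaw":-1},{"tx":0,"ty":-0.5,"tz":0,"rx":0,"ry":0,"rz":0,"jaw":-1},{"tx":0,"ty":-0.5,"tz":0,"rx":0,"ry":0,"rz":0,"jaw":-1},{"tx":0,"ty":-0.5,"tz":0,"rx":0,"ry":0,"rz":0,"jaw":-1},{"tx":0,"ty":-0.3,"tz":0,"rx":0,"ry":0,"rz":0,"jaw":-1},{"tx":0,"ty":0,"tz":0,"rx":0,"ry":0,"rz":0,"jaw":-1}]'
python3 -m inch '[{"tx":0,"ty":0,"tz":-0.7,"rx":0,"ry":0,"rz":0,"jaw":-1},{"tx":0,"ty":0,"tz":-0.9,"rx":0,"ry":0,"rz":0,"jaw":-1},{"tx":-0.5,"ty":0.8,"tz":-0.2,"rx":0,"ry":0,"rz":0,"jaw":-1},{"tx":-0.5,"ty":0.9,"tz":0,"rx":0,"ry":0,"rz":0,"jaw":-1},{"tx":-0.5,"ty":0.9,"tz":0,"rx":0,"ry":0,"rz":0,"jaw":-1},{"tx":-0.4,"ty":0.9,"tz":0,"rx":0,"ry":0,"rz":0,"jaw":-1},{"tx":-0.4,"ty":0.9,"tz":0,"rx":0,"ry":0,"rz":0,"jaw":-1},{"tx":-0.4,"ty":0.9,"tz":0,"rx":0,"ry":0,"rz":0,"jaw":-1},{"tx":0,"ty":0.9,"tz":0,"rx":0,"ry":0,"rz":0,"jaw":-1},{"tx":0,"ty":0.9,"tz":0,"rx":0,"ry":0,"rz":0,"jaw":-1}]'
python3 -c "
from m2 import *
go([.53,.0815,.06],92.1)
f=grab('side'); save(f,'s2.png',(250,190,470,370),3)"
```

```text
clock: 13.55
tool_pos: [0.4621, -0.2065, 0.0891]
orientation: [0.0, -0.0, 1.0, -0.0]
clock: 14.22
tool_pos: [0.4617, -0.2898, 0.089]
orientation: [0.0, 0.001, 1.0, -0.001]
wrist_force: [-0.5, 0.5, -2.5]
width: 0.0196
finger_force: 30.0
clock: 15.05
tool_pos: [0.5296, -0.1082, 0.1337]
orientation: [-0.0, -0.001, 1.0, 0.0]
wrist_force: [-0.3, 1.0, -1.5]
width: 0.0203
finger_force: 30.0
at [ 0.5296 -0.1082  0.1337] yaw 90.13 w 0.0203 F [-0.3  1.  -1.5] t 15.1
rz total -0.33 shift [-0.29  7.58  2.95] tilt [-0.  0. -1.]
```

View pics/s2.png

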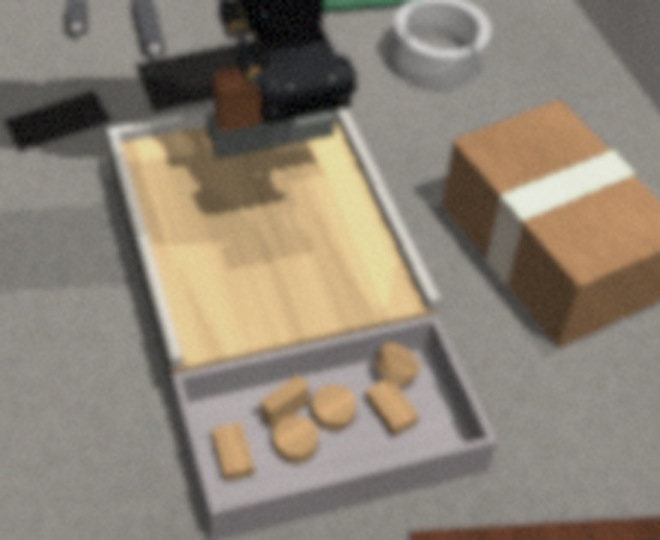

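All six chips are in the tray and the bed is clear. Returning the scraper to the mat.

```bash
python3 -m inch '[{"tx":0,"ty":0.95,"tz":0,"rx":0,"ry":0,"rz":0,"jaw":-1},{"tx":0,"ty":0.95,"tz":0,"rx":0,"ry":0,"rz":0,"jaw":-1},{"tx":0,"ty":0.95,"tz":0,"rx":0,"ry":0,"rz":0,"jaw":-1},{"tx":0,"ty":0.95,"tz":0,"rx":0,"ry":0,"rz":0,"jaw":-1},{"tx":0,"ty":0.95,"tz":0,"rx":0,"ry":0,"rz":0,"jaw":-1},{"tx":0,"ty":0.95,"tz":0,"rx":0,"ry":0,"rz":0,"jaw":-1},{"tx":0,"ty":0.95,"tz":0,"rx":0,"ry":0,"rz":0,"jaw":-1},{"tx":0,"ty":0.9,"tz":0,"rx":0,"ry":0,"rz":-0.33,"jaw":-1},{"tx":0,"ty":0,"tz":0,"rx":0,"ry":0,"rz":0,"jaw":-1},{"tx":0,"ty":0,"tz":0.9,"rx":0,"ry":0,"rz":0,"jaw":-1}]' | head -2
python3 -m inch '[{"tx":0,"ty":0,"tz":0.9,"rx":0,"ry":0,"rz":0,"jaw":-1},{"tx":0,"ty":0,"tz":0.8,"rx":0,"ry":0,"rz":0,"jaw":-1},{"tx":0,"ty":0,"tz":0.5,"rx":0,"ry":0,"rz":0,"jaw":-1},{"tx":0,"ty":0,"tz":0.3,"rx":0,"ry":0,"rz":0,"jaw":-1},{"tx":0,"ty":0,"tz":0,"rx":0,"ry":0,"rz":0,"jaw":-1}]'
python3 -c "
from m2 import *
go([.53,.0815,.0408],92.1)
f=grab('side'); save(f,'s3.png',(270,170,430,260),4)
p=sel(f,((0,100,40),(20,255,255)),((.4,.02,.04),(.65,.14,.09))); print('grip',rect(p))"
```

```text
clock: 15.93
tool_pos: [0.5316, 0.0814, 0.1146]
clock: 16.35
tool_pos: [0.5283, 0.0785, 0.0474]
orientation: [-0.001, -0.018, 1.0, -0.0]
wrist_force: [-0.1, -0.8, -2.8]
width: 0.0197
finger_force: 30.0
at [0.5283 0.0785 0.0474] yaw 92.11 w 0.0197 F [-0.1 -0.8 -2.8] t 16.4
rz total 0.0 shift [-0.07  0.12  0.26] tilt [-0.002 -0.001 -1.   ]
grip (array([523. ,  63.7]), array([19.5, 86.2]), 83.2, 131)
```

View pics/s3.png

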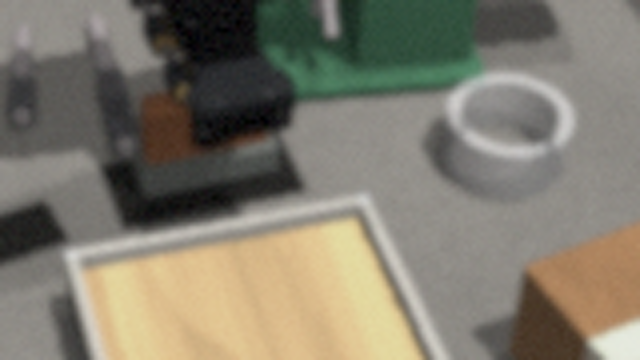

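```bash
python3 -m inch '[{"tx":-0.03,"ty":0,"tz":0.14,"rx":0,"ry":0,"rz":0,"jaw":-1},{"tx":0,"ty":0,"tz":0.08,"rx":0,"ry":0,"rz":0,"jaw":-1},{"tx":0,"ty":0,"tz":0,"rx":0,"ry":0,"rz":0,"jaw":-1},{"tx":0,"ty":0,"tz":0,"rx":0,"ry":0,"rz":0,"jaw":1},{"tx":0,"ty":0,"tz":0,"rx":0,"ry":0,"rz":0,"jaw":1},{"tx":0,"ty":0,"tz":0,"rx":0,"ry":0,"rz":0,"jaw":1},{"tx":0,"ty":0,"tz":0,"rx":0,"ry":0,"rz":0,"jaw":1},{"tx":0,"ty":0,"tz":0,"rx":0,"ry":0,"rz":0,"jaw":1},{"tx":0,"ty":0,"tz":-0.3,"rx":0,"ry":0,"rz":0,"jaw":1}]'
python3 -m inch '[{"tx":0,"ty":0,"tz":-1,"rx":0,"ry":0,"rz":0,"jaw":1},{"tx":0,"ty":0,"tz":-1,"rx":0,"ry":0,"rz":0,"jaw":1},{"tx":0,"ty":0,"tz":-1,"rx":0,"ry":0,"rz":0,"jaw":1},{"tx":0,"ty":0,"tz":-1,"rx":0,"ry":0,"rz":0,"jaw":1},{"tx":0,"ty":0,"tz":-1,"rx":0,"ry":0,"rz":0,"jaw":1},{"tx":0,"ty":0,"tz":-1,"rx":0,"ry":0,"rz":0,"jaw":1},{"tx":0,"ty":0,"tz":-1,"rx":0,"ry":0,"rz":0,"jaw":1},{"tx":-0.2,"ty":1,"tz":-1,"rx":0,"ry":0,"rz":0,"jaw":1},{"tx":-0.2,"ty":1,"tz":-1,"rx":0,"ry":0,"rz":0,"jaw":1},{"tx":-0.2,"ty":1,"tz":0,"rx":0,"ry":0,"rz":0,"jaw":1}]' | head -2
python3 -m inch '[{"tx":-0.2,"ty":1,"tz":0,"rx":0,"ry":-0.95,"rz":0,"jaw":1},{"tx":0,"ty":1,"tz":0,"rx":0,"ry":-0.95,"rz":0,"jaw":1},{"tx":0,"ty":0.74,"tz":0,"rx":0,"ry":-0.95,"rz":0,"jaw":1},{"tx":0,"ty":0,"tz":0,"rx":0,"ry":-0.95,"rz":0,"jaw":1},{"tx":0,"ty":0,"tz":0,"rx":0,"ry":-0.95,"rz":0,"jaw":1},{"tx":0,"ty":0,"tz":0,"rx":0,"ry":-0.95,"rz":0,"jaw":1},{"tx":0,"ty":0,"tz":0,"rx":0,"ry":-0.95,"rz":0,"jaw":1},{"tx":0,"ty":0,"tz":0,"rx":0,"ry":-0.85,"rz":0,"jaw":1},{"tx":0,"ty":0,"tz":0,"rx":0,"ry":0,"rz":0,"jaw":1}]'
python3 -c "
from m2 import *
go([.55,.222,.18])"
```

```text
clock: 17.15
tool_pos: [0.5292, 0.0785, 0.05]
orientation: [-0.001, -0.018, 1.0, -0.0]
wrist_force: [-0.4, 1.1, 0.1]
width: 0.0524
finger_force: 0.0
clock: 17.98
tool_pos: [0.5441, 0.1552, 0.282]
clock: 18.73
tool_pos: [0.5427, 0.2224, 0.274]
orientation: [0.384, -0.018, 0.923, 0.006]
wrist_force: [-0.9, 0.6, -0.4]
width: 0.0875
finger_force: 0.0
at [0.5427 0.2224 0.274 ] yaw 92.13 w 0.0875 F [-0.9  0.6 -0.4] t 18.7
rz total 0.0 shift [ 2.46 -0.02  2.86] tilt [ 0.709  0.025 -0.705]
```

```bash
python3 -m inch '[{"tx":0.82,"ty":0,"tz":0.9,"rx":0,"ry":0,"rz":0,"jaw":1},{"tx":0.82,"ty":0,"tz":0.9,"rx":0,"ry":0,"rz":0,"jaw":1},{"tx":0.82,"ty":0,"tz":0.9,"rx":0,"ry":0,"rz":0,"jaw":1},{"tx":0,"ty":0,"tz":0,"rx":0,"ry":0,"rz":0,"jaw":1},{"tx":0,"ty":0,"tz":0,"rx":0,"ry":0,"rz":0,"jaw":1}]'
cat > m4.py <<'E'
from m2 import *
f=grab("wrist")
np.savez("w6.npz",**{k:f[k] for k in f})
for t in("chuck_mouth","jaw0","jaw1","jaw2","sleeve"):
    for b in eyes.tip_of("wrist",t)[:2]: print(t,round(b["score"],2),np.round(b["xy"],1),np.round(ray_z(f,b["xy"],.1),4))
for t in("jaw0","jaw1","jaw2"):
    for b in eyes.outline_of("wrist",t)[:3]:
        P=cloud(f,b["region"]); print(t,round(b["score"],2),b["region"].sum(),np.round(np.median(P,0),4))
m=pix(f,[.6035,.219,.1]); print(m); c=[int(max(0,m[0]-100)),int(max(0,m[1]-90))]
save(f,"w6.png",(c[0],c[1],c[0]+200,c[1]+150),4)
P=cloud(f); b=P[np.all((P>[.58,.15,.05])&(P<[.68,.3,.2]),1)]; print(len(b), b[:,0].min())
E
python3 m4.py
```

```text
clock: 19.15
tool_pos: [0.5496, 0.222, 0.1844]
orientation: [0.381, -0.016, 0.924, 0.005]
wrist_force: [-0.6, 0.3, 0.3]
width: 0.0867
finger_force: 0.0
chuck_mouth 0.69 [315.7 182.5] [0.6036 0.2235 0.1   ]
jaw0 0.72 [295.1 200.8] [0.6371 0.205  0.1   ]
jaw0 0.69 [310.3 176.4] [0.5943 0.2187 0.1   ]
jaw1 0.72 [295.1 200.8] [0.6371 0.205  0.1   ]
jaw1 0.69 [310.3 176.4] [0.5943 0.2187 0.1   ]
jaw2 0.72 [295.1 200.8] [0.6371 0.205  0.1   ]
jaw2 0.69 [310.3 176.4] [0.5943 0.2187 0.1   ]Traceback (most recent call last):
  File "m4.py", line 5, in <module>
    for b in eyes.tip_of("wrist",t)[:2]: print(t,round(b["score"],2),np.round(b["xy"],1),np.round(ray_z(f,b["xy"],.1),4))
             ~~~~~~~~~~~^^^^^^^^^^^
ValueError: it knows: bed, bit_long, bit_long_tail, bit_short, carton, chip, chuck, chuck_mouth, jaw, mat, mug, scraper, tape, tray
```

```bash
sed -i 's/,"sleeve")/)/' m4.py; sed -i 's/^save(f,"w6.png".*/g=dict(f); g["frame"]=f["frame"][c[1]:c[1]+150,c[0]:c[0]+200][::-1,::-1]; save(g,"w6.png",None,4)/' m4.py; python3 m4.py
```

```text
chuck_mouth 0.86 [316.3 177.4] [0.6006 0.2259 0.1   ]
jaw0 0.97 [308.8 174.5] [0.5964 0.2194 0.1   ]
jaw0 0.69 [326.4 202.6] [0.6458 0.2374 0.1   ]
jaw1 0.97 [308.8 174.5] [0.5964 0.2194 0.1   ]
jaw1 0.69 [326.4 202.6] [0.6458 0.2374 0.1   ]
jaw2 0.97 [308.8 174.5] [0.5964 0.2194 0.1   ]
jaw2 0.69 [326.4 202.6] [0.6458 0.2374 0.1   ]
jaw0 0.71 339 [0.6069 0.236  0.1095]
jaw0 0.65 275 [0.6023 0.2096 0.1098]
jaw1 0.71 339 [0.6069 0.236  0.1095]
jaw1 0.65 275 [0.6023 0.2096 0.1098]
jaw2 0.71 339 [0.6069 0.236  0.1095]
jaw2 0.65 275 [0.6023 0.2096 0.1098]
[308.17466824 179.07012056]
7804 0.5992296556851001
```

View pics/w6.png

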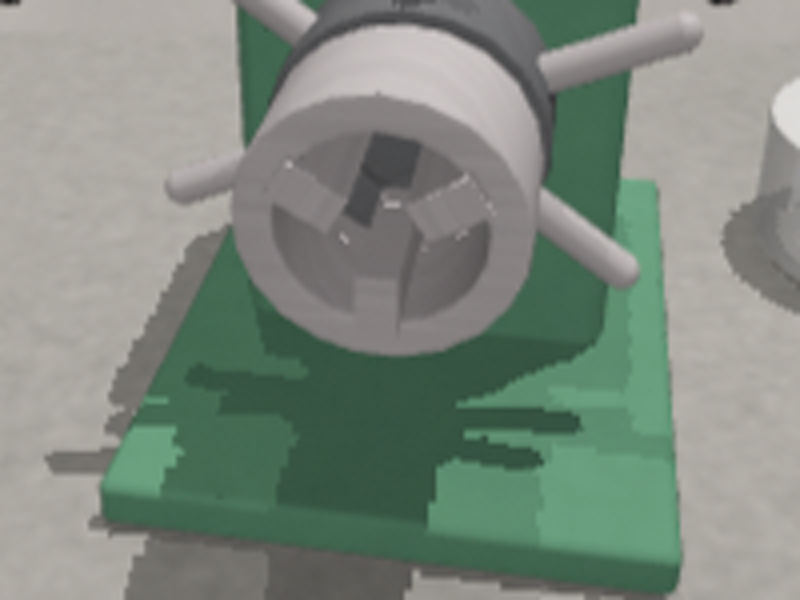

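The picture (upright, looking into the chuck): mouth centre near (388,225), three jaws moderately open, bars at (620,50), (200,180) and (590,240). Next I fit the chuck frame, the bar angle and the gap from depth.

```bash
cat > ck.py <<'E'
from m2 import *
from scipy.optimize import least_squares
def fit(P,x0=(.6035,.219,-8.2)):
    v=np.array(x0,float); v[2]=np.radians(v[2]); dz=0
    def fr(v,P):
        c,s=np.cos(v[2]),np.sin(v[2]); d=P-[v[0],v[1],.1+v[3]]; return np.stack([c*d[:,0]+s*d[:,1],-s*d[:,0]+c*d[:,1],d[:,2]],1)
    v=np.r_[v,0.]
    for _ in range(5):
        q=fr(v,P); r=np.hypot(q[:,1],q[:,2])
        A=P[(q[:,0]>.008)&(q[:,0]<.040)&(abs(r-.034)<.006)]     # nose side
        B=P[(abs(q[:,0]-.004)<.004)&(r>.027)&(r<.033)]            # nose front ring
        def res(v):
            a=fr(v,A); b=fr(v,B)
            return np.r_[np.hypot(a[:,1],a[:,2])-.034,b[:,0]-.004]
        v=least_squares(res,v,loss="soft_l1",f_scale=.001).x
    print("n",len(A),len(B),"rms",np.round(np.sqrt(np.mean(res(v)**2))*1000,2))
    return v,fr(v,P)
def sleeve(q):
    r=np.hypot(q[:,1],q[:,2]); m=(abs(q[:,0]-.062)<.009)&(r>.045)&(r<.074)
    a=np.arctan2(q[m,1],q[m,2]); ph=np.angle(np.mean(np.exp(6j*a)))/6
    print("bars n",m.sum(),"sleeve mod 60deg (rad)",np.round(ph%(np.pi/3),3),"conc",round(abs(np.mean(np.exp(6j*a))),2))
    h,e=np.histogram(np.degrees(a),36,(-180,180)); print({int(e[i]+5):int(h[i]) for i in range(36) if h[i]>8})
if __name__=="__main__":
    f=dict(np.load("w6.npz")); P=cloud(f); P=P[np.all((P>[.5,.1,.02])&(P<[.8,.35,.2]),1)]
    v,q=fit(P); print("mouth",np.round(v[:2],4),"yaw",np.degrees(v[2]),"dz",v[3]); sleeve(q)
    r=np.hypot(q[:,1],q[:,2]); m=(q[:,0]>-.002)&(q[:,0]<.006)&(r<.026)
    for n,d in(("bottom",(0,-1)),("-y",(-.866,.5)),("+y",(.866,.5))):
        u=q[m][:,1]*d[0]+q[m][:,2]*d[1]; w=-q[m][:,1]*d[1]+q[m][:,2]*d[0]
        k=(abs(w)<.004)&(u>0); print(n,k.sum(),np.round(np.sort(u[k])[:8]*1000,1))
E
python3 ck.py
```

```text
n 1009 1227 rms 0.48
mouth [0.6028 0.2238] yaw -7.9991141163049795 dz -0.001594198507947057
bars n 1329 sleeve mod 60deg (rad) 0.932 conc 0.95
{-125: 229, -75: 13, -65: 302, -15: 54, -5: 271, 45: 102, 55: 189, 105: 57, 115: 106}
bottom 156 [8.8 9.1 9.1 9.2 9.3 9.3 9.4 9.4]
-y 154 [10.1 10.4 10.6 10.7 10.8 10.8 10.8 11. ]
+y 147 [10.  10.1 10.2 10.3 10.4 10.6 10.6 10.9]
```

Gap about 9.9 mm radius, so the sleeve is at about 1.98 rad. That already clears the 8 mm shank, so no opening is needed. I'll go to the bit with the camera on its shank side.

```bash
python3 -m inch '[{"tx":-0.7,"ty":0,"tz":-0.7,"rx":0,"ry":0,"rz":0,"jaw":1},{"tx":-0.7,"ty":0,"tz":-0.7,"rx":0,"ry":0,"rz":0,"jaw":1},{"tx":-0.7,"ty":0,"tz":-0.7,"rx":0,"ry":0,"rz":0,"jaw":0.15},{"tx":0,"ty":0,"tz":0,"rx":0,"ry":0.95,"rz":0,"jaw":0.15},{"tx":0,"ty":0,"tz":0,"rx":0,"ry":0.95,"rz":0,"jaw":0.15},{"tx":0,"ty":0,"tz":0,"rx":0,"ry":0.95,"rz":0,"jaw":0.15},{"tx":0,"ty":0,"tz":0,"rx":0,"ry":0.95,"rz":0,"jaw":0.15},{"tx":0,"ty":0,"tz":0,"rx":0,"ry":0.95,"rz":0,"jaw":0.15},{"tx":0,"ty":0,"tz":0,"rx":0,"ry":0.95,"rz":0,"jaw":0.15},{"tx":0,"ty":0,"tz":0,"rx":0,"ry":0.95,"rz":0,"jaw":0.15}]' | head -3
python3 -m inch '[{"tx":0,"ty":0,"tz":0,"rx":0,"ry":0.75,"rz":0.5,"jaw":0.15},{"tx":0,"ty":0,"tz":0,"rx":0,"ry":0,"rz":0.95,"jaw":0.15},{"tx":0,"ty":0,"tz":0,"rx":0,"ry":0,"rz":0.95,"jaw":0.15},{"tx":0,"ty":0,"tz":0,"rx":0,"ry":0,"rz":0.95,"jaw":0.15},{"tx":0,"ty":0,"tz":0,"rx":0,"ry":0,"rz":0.95,"jaw":0.15},{"tx":0,"ty":0,"tz":0,"rx":0,"ry":0,"rz":0.95,"jaw":0.15},{"tx":0,"ty":0,"tz":0,"rx":0,"ry":0,"rz":0.95,"jaw":0.15},{"tx":0,"ty":0,"tz":0,"rx":0,"ry":0,"rz":0.95,"jaw":0.15},{"tx":0,"ty":0,"tz":0,"rx":0,"ry":0,"rz":0.95,"jaw":0.15},{"tx":0,"ty":0,"tz":0,"rx":0,"ry":0,"rz":0.95,"jaw":0.15}]' | head -3
python3 -m inch '[{"tx":0,"ty":0,"tz":0,"rx":0,"ry":0,"rz":0.95,"jaw":0.15},{"tx":0,"ty":0,"tz":0,"rx":0,"ry":0,"rz":0.95,"jaw":0.15},{"tx":0,"ty":0,"tz":0,"rx":0,"ry":0,"rz":0.95,"jaw":0.15},{"tx":0,"ty":0,"tz":0,"rx":0,"ry":0,"rz":0.95,"jaw":0.15},{"tx":0,"ty":0,"tz":0,"rx":0,"ry":0,"rz":0.95,"jaw":0.15},{"tx":0,"ty":0,"tz":0,"rx":0,"ry":0,"rz":0.95,"jaw":0.15},{"tx":0,"ty":0,"tz":0,"rx":0,"ry":0,"rz":0.95,"jaw":0.15},{"tx":0,"ty":0,"tz":0,"rx":0,"ry":0,"rz":0.5,"jaw":0.15}]' | head -3
python3 -c "
from m2 import *
go([.475,.163,.20],-3.6); print(np.round(readout.get_state()['joints'],2), np.round(state()[1],2).tolist())"
```

```text
clock: 20.63
tool_pos: [0.5492, 0.2236, 0.2597]
orientation: [0.043, -0.018, 0.999, 0.002]
clock: 21.47
tool_pos: [0.5491, 0.2229, 0.2586]
orientation: [0.005, 0.443, 0.897, 0.004]
clock: 22.13
tool_pos: [0.5491, 0.2229, 0.2586]
orientation: [0.003, 0.74, 0.673, 0.005]
at [0.5491 0.2229 0.2586] yaw -5.48 w 0.0499 F [-1.1 -0.3 -0. ] t 22.1
rz total -0.31 shift [-2.59 -2.83  2.3 ] tilt [ 0.011  0.003 -1.   ]
[-0.8   0.24  0.41  1.53 -0.09  1.38 -0.48] [[0.1, 1.0, 0.01], [1.0, -0.1, 0.0], [0.0, 0.01, -1.0]]
```

```bash
python3 -m inch '[{"tx":-0.65,"ty":-0.7,"tz":0,"rx":0.1,"ry":0,"rz":-0.31,"jaw":0.15},{"tx":-0.65,"ty":-0.7,"tz":0,"rx":0,"ry":0,"rz":0,"jaw":0.15},{"tx":-0.65,"ty":-0.7,"tz":0,"rx":0,"ry":0,"rz":0,"jaw":0.15},{"tx":-0.64,"ty":-0.73,"tz":0,"rx":0,"ry":0,"rz":0,"jaw":0.15},{"tx":0,"ty":0,"tz":0,"rx":0,"ry":0,"rz":0,"jaw":0.15},{"tx":0,"ty":0,"tz":0,"rx":0,"ry":0,"rz":0,"jaw":0.15}]' | head -3
cat > bit.py <<'E'
from m2 import *
def bit(f,lo=(.42,.08,.006),hi=(.56,.32,.03)):
    P=cloud(f); P=P[np.all((P>lo)&(P<hi),1)]
    c=np.median(P[:,:2],0)
    for _ in range(4):
        k=np.linalg.norm(P[:,:2]-c,axis=1)<.12; Q=P[k]; (cc,s,a)=cv2.minAreaRect((Q[:,:2]*1000).astype(np.float32)); c=np.array(cc)/1000
    print("rect",np.round(cc,1),np.round(s,1),round(a,2),"n",len(Q))
    u=np.array([np.cos(np.radians(a)),np.sin(np.radians(a))]); 
    if s[0]<s[1]: u=np.array([-u[1],u[0]])
    if u[1]<0:u=-u
    t=(Q[:,:2]-c)@u; w=(Q[:,:2]-c)@np.array([-u[1],u[0]])
    for a0,a1 in((-.08,-.06),(-.06,-.04),(-.04,-.02),(-.02,0),(0,.01),(.01,.03),(.03,.05),(.05,.07),(.07,.09)):
        k=(t>a0)&(t<a1)
        if k.sum()>5: print(a0,k.sum(),"w",np.round(np.percentile(w[k],[2,98])*1000,1),"ztop",np.round(np.percentile(Q[k,2],95)*1000,1))
    print("ends",np.round(np.percentile(t,[.2,99.8])*1000,1),"dir",round(np.degrees(np.arctan2(u[1],u[0])),2))
if __name__=="__main__":
    go([.475,.163,.20],-3.6); f=grab("wrist"); bit(f); save(f,"w7.png",(130,0,510,300),2)
E
python3 bit.py
```

```text
clock: 22.63
tool_pos: [0.474, 0.1626, 0.2588]
orientation: [-0.001, 0.727, 0.686, 0.002]
at [0.474  0.1626 0.2588] yaw -3.32 w 0.05 F [-0.7  0.3 -0. ] t 22.6
rz total 0.05 shift [0.01 0.04 2.35] tilt [ 0.002  0.004 -1.   ]
rect [486.3 188.3] [ 86.2 230.1] 17.54 n 2766
-0.08 34 w [22.4 38.4] ztop 21.4
-0.06 241 w [16.5 41.1] ztop 22.3
-0.04 272 w [ 9.1 35.3] ztop 22.4
-0.02 277 w [ 1.8 27.4] ztop 22.1
0 143 w [-2.6 20.4] ztop 22.2
0.01 252 w [-7.1 15.7] ztop 22.1
0.03 209 w [-14.9   4.3] ztop 18.7
0.05 215 w [-22.4  -3.4] ztop 18.4
0.07 249 w [-29.4  42.1] ztop 18.3
ends [-114.2  113.7] dir 107.54
```

View pics/w7.png

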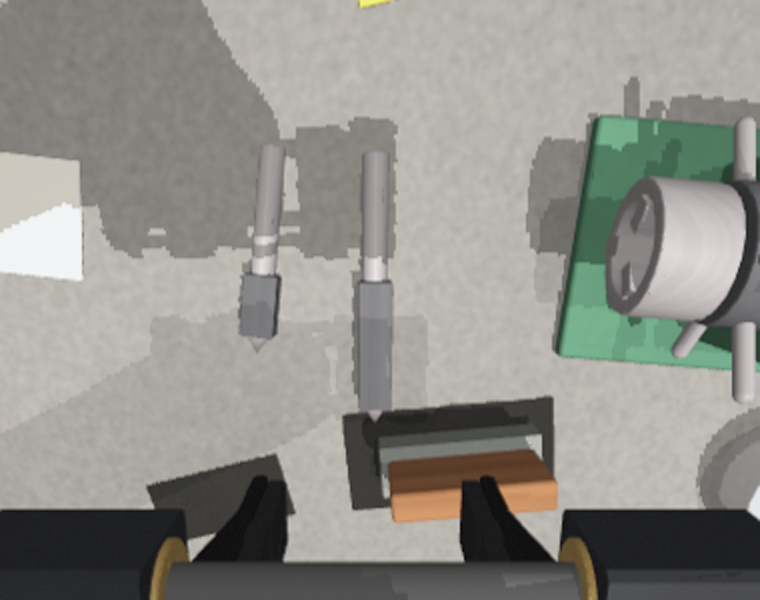

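Wrist view: long bit at (375,285) with shank up (+y), short bit at (262,240). The scraper stands on the larger mat. Re-measuring the bit with a tighter window.

```bash
python3 -c "
from bit import *
go([.475,.163,.003],-3.6); f=grab('wrist'); bit(f,(.445,.112,.009),(.515,.32,.03)); print(np.round(readout.get_state()['tool_pos'],4))
for t in('bit_long','bit_long_tail'):
    for b in eyes.tip_of('wrist',t)[:2]: print(t,b['score'],ray_z(f,b['xy'],.011))"
```

```text
at [0.4744 0.1632 0.2586] yaw -3.28 w 0.0497 F [-0.1  0.2 -1.3] t 22.7
rz total 0.05 shift [-0.05  0.01 10.22] tilt [ 0.002  0.004 -1.   ]
rect [477.8 198.1] [171.   21.6] 86.36 n 1944
-0.08 209 w [-10.6  10.8] ztop 22.4
-0.06 244 w [-10.5  10.8] ztop 22.2
-0.04 256 w [-10.2  10.8] ztop 22.4
-0.02 266 w [-9.9 10.7] ztop 22.3
0 133 w [-9.7 10.7] ztop 22.2
0.01 210 w [-7.2  8.3] ztop 18.5
0.03 213 w [-6.9  8.4] ztop 18.5
0.05 219 w [-6.7  8.4] ztop 18.4
0.07 179 w [-6.4  8.4] ztop 18.3
ends [-83.9  85.2] dir 86.36
[0.4746 0.1635 0.2585]
bit_long 0.62 [0.47779767 0.20467886 0.011     ]
bit_long_tail 0.67 [0.48205107 0.28587614 0.011     ]
bit_long_tail 0.42 [0.5219383  0.08223021 0.011     ]
```

```bash
python3 -m inch '[{"tx":-0.12,"ty":0.04,"tz":1,"rx":0.02,"ry":0,"rz":0,"jaw":0.15},{"tx":0,"ty":0,"tz":1,"rx":0,"ry":0,"rz":0,"jaw":0.15},{"tx":0,"ty":0,"tz":1,"rx":0,"ry":0,"rz":0,"jaw":0.15},{"tx":0,"ty":0,"tz":1,"rx":0,"ry":0,"rz":0,"jaw":0.15},{"tx":0,"ty":0,"tz":1,"rx":0,"ry":0,"rz":0,"jaw":0.15},{"tx":0,"ty":0,"tz":1,"rx":0,"ry":0,"rz":0,"jaw":0.15},{"tx":0,"ty":0,"tz":1,"rx":0,"ry":0,"rz":0,"jaw":0.15},{"tx":0,"ty":0,"tz":1,"rx":0,"ry":0,"rz":0,"jaw":0.15},{"tx":0,"ty":0,"tz":0.7,"rx":0,"ry":0,"rz":0,"jaw":0.15},{"tx":0,"ty":0,"tz":0,"rx":0,"ry":0,"rz":0,"jaw":0.15}]'
python3 -c "
from m2 import *
go([.4755,.160,.004],-3.3)"
```

```text
clock: 23.67
tool_pos: [0.4731, 0.1599, 0.0372]
orientation: [-0.002, 0.727, 0.687, -0.002]
wrist_force: [-1.0, -1.2, -0.2]
width: 0.05
finger_force: 0.0
at [0.4731 0.1599 0.0372] yaw -3.27 w 0.05 F [-1.  -1.2 -0.2] t 23.7
rz total 0.01 shift [0.01 0.11 1.33] tilt [-0.006 -0.    -1.   ]
```

```bash
python3 -m inch '[{"tx":0,"ty":0.06,"tz":0.6,"rx":-0.03,"ry":0,"rz":0,"jaw":0.15},{"tx":0,"ty":0,"tz":0.5,"rx":0,"ry":0,"rz":0,"jaw":0.15},{"tx":0,"ty":0,"tz":0.2,"rx":0,"ry":0,"rz":0,"jaw":0.15},{"tx":0,"ty":0,"tz":0,"rx":0,"ry":0,"rz":0,"jaw":0.15},{"tx":0,"ty":0,"tz":0,"rx":0,"ry":0,"rz":0,"jaw":-1},{"tx":0,"ty":0,"tz":0,"rx":0,"ry":0,"rz":0,"jaw":-1},{"tx":0,"ty":0,"tz":0,"rx":0,"ry":0,"rz":0,"jaw":-1},{"tx":0,"ty":0,"tz":0,"rx":0,"ry":0,"rz":0,"jaw":-1},{"tx":0,"ty":0,"tz":0,"rx":0,"ry":0,"rz":0,"jaw":-1},{"tx":0,"ty":0,"tz":0,"rx":0,"ry":0,"rz":0,"jaw":-1}]'
python3 -m inch '[{"tx":0,"ty":0,"tz":0,"rx":0,"ry":0,"rz":0,"jaw":-1},{"tx":0,"ty":0,"tz":0,"rx":0,"ry":0,"rz":0,"jaw":-1},{"tx":0,"ty":0,"tz":0,"rx":0,"ry":0,"rz":0,"jaw":-1}]'
```

```text
clock: 24.5
tool_pos: [0.4767, 0.1607, 0.0087]
orientation: [-0.0, 0.727, 0.686, 0.002]
wrist_force: [-1.2, -0.2, 2.2]
width: 0.0215
finger_force: 29.8
clock: 24.75
tool_pos: [0.4767, 0.1607, 0.0087]
orientation: [-0.0, 0.727, 0.686, 0.002]
wrist_force: [-1.9, -0.1, 5.5]
width: 0.0219
finger_force: 29.8
```

```bash
python3 -m inch '[{"tx":0,"ty":0,"tz":-0.5,"rx":0,"ry":0,"rz":0,"jaw":-1},{"tx":0,"ty":0,"tz":-1,"rx":0,"ry":0,"rz":0,"jaw":-1},{"tx":0,"ty":0,"tz":-1,"rx":0,"ry":0,"rz":0,"jaw":-1},{"tx":0,"ty":0,"tz":-1,"rx":0,"ry":0,"rz":0,"jaw":-1},{"tx":0,"ty":0,"tz":-1,"rx":0,"ry":0,"rz":0,"jaw":-1},{"tx":0,"ty":0,"tz":-1,"rx":0,"ry":0,"rz":0,"jaw":-1},{"tx":0,"ty":0,"tz":-1,"rx":0,"ry":0,"rz":0,"jaw":-1},{"tx":0,"ty":0,"tz":-0.8,"rx":0,"ry":0,"rz":0.8,"jaw":-1},{"tx":0,"ty":0,"tz":0,"rx":0,"ry":0,"rz":0.95,"jaw":-1},{"tx":0,"ty":0,"tz":0,"rx":0,"ry":0,"rz":0.95,"jaw":-1}]' | head -5
python3 -m inch '[{"tx":0,"ty":0,"tz":0,"rx":0,"ry":0,"rz":0.95,"jaw":-1},{"tx":0,"ty":0,"tz":0,"rx":0,"ry":0,"rz":0.95,"jaw":-1},{"tx":0,"ty":0,"tz":0,"rx":0,"ry":0,"rz":0.95,"jaw":-1},{"tx":0,"ty":0,"tz":0,"rx":0,"ry":0,"rz":0.95,"jaw":-1},{"tx":0,"ty":0,"tz":0,"rx":0,"ry":0,"rz":0.95,"jaw":-1},{"tx":0,"ty":0,"tz":0,"rx":0,"ry":0,"rz":0.95,"jaw":-1},{"tx":0,"ty":0,"tz":0,"rx":0,"ry":0,"rz":0.95,"jaw":-1},{"tx":0,"ty":0,"tz":0,"rx":0,"ry":0,"rz":0.95,"jaw":-1},{"tx":0,"ty":0,"tz":0,"rx":0,"ry":0,"rz":0.95,"jaw":-1},{"tx":0,"ty":0,"tz":0,"rx":0,"ry":0,"rz":0.95,"jaw":-1}]'| head -5
python3 -m inch '[{"tx":0,"ty":0,"tz":0,"rx":0,"ry":0,"rz":0.95,"jaw":-1},{"tx":0,"ty":0,"tz":0,"rx":0,"ry":0,"rz":0.95,"jaw":-1},{"tx":0,"ty":0,"tz":0,"rx":0,"ry":0,"rz":0.95,"jaw":-1},{"tx":0,"ty":0,"tz":0,"rx":0,"ry":0,"rz":0.75,"jaw":-1},{"tx":0,"ty":0,"tz":0,"rx":0,"ry":0,"rz":0,"jaw":-1}]'
python3 -c "
from m2 import *
go([.462,.2435,.12],-98); print(np.round(readout.get_state()['joints'],2))"
```

```text
clock: 25.58
tool_pos: [0.4766, 0.1602, 0.1919]
orientation: [-0.001, 0.818, 0.575, 0.003]
wrist_force: [-1.3, -0.2, -2.0]
width: 0.0216
clock: 26.42
tool_pos: [0.4758, 0.1598, 0.1904]
orientation: [-0.001, 0.993, 0.115, 0.001]
wrist_force: [-0.1, -0.0, -1.6]
width: 0.0214
clock: 26.83
tool_pos: [0.4758, 0.1599, 0.1904]
orientation: [-0.001, 0.997, -0.073, 0.001]
wrist_force: [0.0, -0.4, -2.0]
width: 0.0217
finger_force: 29.8
at [0.4758 0.1599 0.1904] yaw -98.32 w 0.0217 F [ 0.  -0.4 -2. ] t 26.8
rz total -0.05 shift [-1.02 -3.23  2.82] tilt [ 0.002  0.003 -1.   ]
[-0.87  0.07  0.48  1.85 -0.04  1.23 -2.09]
```

```bash
python3 -m inch '[{"tx":-0.34,"ty":-0.8,"tz":0,"rx":0,"ry":0,"rz":-0.05,"jaw":-1},{"tx":-0.34,"ty":-0.8,"tz":0.5,"rx":0,"ry":0,"rz":0,"jaw":-1},{"tx":-0.34,"ty":-0.8,"tz":0.7,"rx":0,"ry":0,"rz":0,"jaw":-1},{"tx":0,"ty":-0.83,"tz":0.7,"rx":0,"ry":0,"rz":0,"jaw":-1},{"tx":0,"ty":0,"tz":0.7,"rx":0,"ry":0,"rz":0,"jaw":-1},{"tx":0,"ty":0,"tz":0.6,"rx":0,"ry":0,"rz":0,"jaw":-1},{"tx":0,"ty":0,"tz":0,"rx":0,"ry":0,"rz":0,"jaw":-1},{"tx":0,"ty":0,"tz":0,"rx":0,"ry":0,"rz":0,"jaw":-1}]'
cat > ins.py <<'E'
from ck import *
import sys
f=grab("wrist"); P=cloud(f)
s,M=state(); T=s["tool_pos"]
go(T,-98)
C=P[np.all((P>[.5,.1,.02])&(P<[.8,.35,.2]),1)]
v,q=fit(C,(.6028,.2238,-8)); print("mouth",np.round(v[:2],4),"yaw",round(np.degrees(v[2]),2),"axis z",round(.1+v[3],4)); sleeve(q)
# held bit: points in tool frame
L=(P-T)@M
k=(L[:,0]>.025)&(L[:,0]<.14)&(abs(L[:,1])<.02)&(abs(L[:,2])<.025); L=L[k]; W=P[k]
c,sn=np.cos(v[2]),np.sin(v[2]); d=W-[v[0],v[1],.1+v[3]]; q=np.stack([c*d[:,0]+sn*d[:,1],-sn*d[:,0]+c*d[:,1],d[:,2]],1)
q=q[q[:,0]<-.001]
for a in np.arange(q[:,0].min(),q[:,0].max(),.012):
    m=(q[:,0]>=a)&(q[:,0]<a+.012)
    if m.sum()>15: print("chuck x",np.round(a*1000,0),m.sum(),"y",np.round(np.percentile(q[m,1],[3,97])*1000,1),"mid",np.round(np.percentile(q[m,1],[3,97]).mean()*1000,2),"ztop",np.round(np.percentile(q[m,2],95)*1000,1))
print("tail x",np.round(np.percentile(q[:,0],99.7)*1000,1))
if len(sys.argv)>1: save(f,sys.argv[1],(120,0,520,300),2)
E
python3 ins.py w8.png
```

```text
clock: 27.5
tool_pos: [0.4617, 0.2433, 0.1106]
orientation: [-0.001, 0.998, -0.067, 0.0]
wrist_force: [1.1, 0.4, -2.0]
width: 0.0216
finger_force: 29.8
at [0.4624 0.2436 0.1115] yaw -97.75 w 0.0213 F [ 0.7  0.5 -1.4] t 27.6
rz total 0.04 shift [0. 0. 0.] tilt [ 0.003  0.003 -1.   ]
n 0 0 rms nan
mouth [0.6028 0.2238] yaw -8.0 axis z 0.1
bars n 0 sleeve mod 60deg (rad) nan conc nan
{}
chuck x -117.0 967 y [-9.8 10.7] mid 0.44 ztop 23.7
chuck x -105.0 1039 y [-9.4 10.9] mid 0.77 ztop 23.3
chuck x -93.0 742 y [-6.4  8.6] mid 1.06 ztop 19.8
chuck x -81.0 797 y [-6.   8.6] mid 1.32 ztop 19.8
chuck x -69.0 839 y [-6.1  9. ] mid 1.46 ztop 19.7
chuck x -57.0 911 y [-5.6  9.3] mid 1.85 ztop 19.6
chuck x -45.0 974 y [-5.4  9.3] mid 1.95 ztop 19.5
chuck x -33.0 1058 y [-5.2  9.6] mid 2.18 ztop 19.4
chuck x -21.0 56 y [-4.7  9.4] mid 2.35 ztop 18.9
tail x -20.3
  return _methods._mean(a, axis=axis, dtype=dtype,
  ret = ret.dtype.type(ret / rcount)
```

View pics/w8.png

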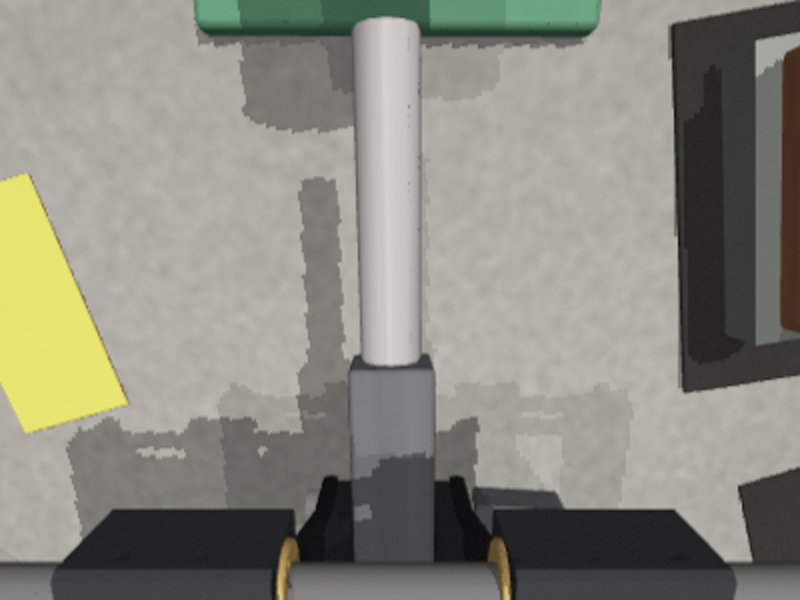

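The held bit is straight in the fingers, tail at (387,25), but the mouth lies just above the frame. I'll go higher to get both in one picture, so calibration error cancels.

```bash
python3 -m inch '[{"tx":0,"ty":0,"tz":-1,"rx":0,"ry":0,"rz":0,"jaw":-1},{"tx":0,"ty":0,"tz":-1,"rx":0,"ry":0,"rz":0,"jaw":-1},{"tx":0,"ty":0,"tz":-1,"rx":0,"ry":0,"rz":0,"jaw":-1},{"tx":0,"ty":0,"tz":-1,"rx":0,"ry":0,"rz":0,"jaw":-1},{"tx":0,"ty":0,"tz":-1,"rx":0,"ry":0,"rz":0,"jaw":-1},{"tx":0,"ty":0,"tz":-1,"rx":0,"ry":0,"rz":0,"jaw":-1},{"tx":0,"ty":0,"tz":-1,"rx":0,"ry":0,"rz":0,"jaw":-1},{"tx":0,"ty":0,"tz":-1,"rx":0,"ry":0,"rz":0,"jaw":-1},{"tx":0,"ty":0,"tz":0,"rx":0,"ry":0,"rz":0,"jaw":-1},{"tx":0,"ty":0,"tz":0,"rx":0,"ry":0,"rz":0,"jaw":-1}]'|head -3
sed -i 's/^q=q\[q\[:,0\]<-.001\]/q=q[q[:,0]<-.001] if T[2]<.2 else q/' ins.py
python3 ins.py
```

```text
clock: 28.38
tool_pos: [0.4625, 0.2431, 0.3134]
orientation: [-0.003, 0.998, -0.068, 0.003]
at [0.4619 0.2429 0.3118] yaw -97.8 w 0.0213 F [ 0.3  0.9 -2.4] t 28.4
rz total 0.03 shift [0. 0. 0.] tilt [ 0.004  0.004 -1.   ]
n 1349 107 rms 0.61
mouth [0.6032 0.2231] yaw -7.95 axis z 0.0986
bars n 86 sleeve mod 60deg (rad) 0.972 conc 0.98
{-125: 74, 115: 12}
chuck x -118.0 961 y [-9.2 11.2] mid 0.98 ztop 227.9
chuck x -106.0 1068 y [-9.  11.5] mid 1.24 ztop 227.8
chuck x -94.0 726 y [-6.1  8.8] mid 1.38 ztop 224.1
chuck x -82.0 769 y [-5.9  9.1] mid 1.6 ztop 224.0
chuck x -70.0 836 y [-5.3  9.1] mid 1.92 ztop 224.1
chuck x -58.0 889 y [-5.3  9.3] mid 2.03 ztop 224.0
chuck x -46.0 954 y [-4.9  9.5] mid 2.3 ztop 223.9
chuck x -34.0 1017 y [-4.8  9.5] mid 2.37 ztop 223.9
chuck x -22.0 167 y [-4.6  9.2] mid 2.29 ztop 223.7
tail x -20.0
```

```bash
python3 -m inch '[{"tx":0,"ty":0.02,"tz":1,"rx":0,"ry":0,"rz":0.16,"jaw":-1},{"tx":0,"ty":0,"tz":1,"rx":0,"ry":0,"rz":0,"jaw":-1},{"tx":0,"ty":0,"tz":1,"rx":0,"ry":0,"rz":0,"jaw":-1},{"tx":0,"ty":0,"tz":1,"rx":0,"ry":0,"rz":0,"jaw":-1},{"tx":0,"ty":0,"tz":1,"rx":0,"ry":0,"rz":0,"jaw":-1},{"tx":0,"ty":0,"tz":1,"rx":0,"ry":0,"rz":0,"jaw":-1},{"tx":0,"ty":0,"tz":1,"rx":0,"ry":0,"rz":0,"jaw":-1},{"tx":0,"ty":0,"tz":1,"rx":0,"ry":0,"rz":0,"jaw":-1},{"tx":0,"ty":0,"tz":0.57,"rx":0,"ry":0,"rz":0,"jaw":-1},{"tx":0,"ty":0,"tz":0,"rx":0,"ry":0,"rz":0,"jaw":-1}]'|head -3
python3 -m inch '[{"tx":0,"ty":0,"tz":0,"rx":0,"ry":0,"rz":0,"jaw":-1},{"tx":0,"ty":0,"tz":0,"rx":0,"ry":0,"rz":0,"jaw":-1}]'
python3 ins.py 2>/dev/null | grep -v bars
```

```text
clock: 29.27
tool_pos: [0.4596, 0.2416, 0.0929]
orientation: [0.001, 0.997, -0.076, -0.001]
clock: 29.43
tool_pos: [0.4625, 0.2434, 0.0976]
orientation: [-0.002, 0.997, -0.076, 0.001]
wrist_force: [0.4, -0.2, -1.3]
width: 0.0217
finger_force: 29.9
at [0.4627 0.2436 0.0979] yaw -98.77 w 0.0219 F [-0.6  0.1 -0.6] t 29.5
rz total -0.13 shift [0. 0. 0.] tilt [ 0.004  0.004 -1.   ]
n 0 0 rms nan
mouth [0.6028 0.2238] yaw -8.0 axis z 0.1
{}
chuck x -117.0 959 y [-10.1  10.3] mid 0.09 ztop 10.6
chuck x -105.0 1050 y [-10.1  10.3] mid 0.11 ztop 10.4
chuck x -93.0 724 y [-7.4  7.5] mid 0.06 ztop 6.8
chuck x -81.0 778 y [-7.3  7.5] mid 0.11 ztop 6.8
chuck x -69.0 835 y [-7.4  7.5] mid 0.02 ztop 6.7
chuck x -57.0 897 y [-7.   7.4] mid 0.23 ztop 6.8
chuck x -45.0 947 y [-7.3  7.4] mid 0.08 ztop 6.5
chuck x -33.0 1030 y [-7.   7.3] mid 0.15 ztop 6.5
chuck x -21.0 99 y [-6.6  6.9] mid 0.15 ztop 6.0
tail x -19.6
```

Aligned with the axis within half a millimetre. Advancing in steps, watching the force.

```bash
python3 -m inch '[{"tx":0.5,"ty":0.008,"tz":0,"rx":0,"ry":0,"rz":0,"jaw":-1},{"tx":0.5,"ty":-0.004,"tz":0,"rx":0,"ry":0,"rz":0,"jaw":-1},{"tx":0.3,"ty":-0.002,"tz":0,"rx":0,"ry":0,"rz":0,"jaw":-1},{"tx":0.2,"ty":-0.002,"tz":0,"rx":0,"ry":0,"rz":0,"jaw":-1},{"tx":0,"ty":0,"tz":0,"rx":0,"ry":0,"rz":0,"jaw":-1}]'
python3 -m inch '[{"tx":0.3,"ty":-0.002,"tz":0,"rx":0,"ry":0,"rz":0,"jaw":-1},{"tx":0.3,"ty":-0.002,"tz":0,"rx":0,"ry":0,"rz":0,"jaw":-1},{"tx":0,"ty":0,"tz":0,"rx":0,"ry":0,"rz":0,"jaw":-1}]'
```

```text
clock: 29.9
tool_pos: [0.5005, 0.2372, 0.0972]
orientation: [-0.002, 0.997, -0.077, 0.002]
wrist_force: [-0.4, -1.2, -2.3]
width: 0.0215
finger_force: 29.9
clock: 30.15
tool_pos: [0.5153, 0.235, 0.0971]
orientation: [-0.002, 0.997, -0.077, 0.002]
wrist_force: [-0.4, -0.6, -1.9]
width: 0.0218
finger_force: 29.9
```

```bash
python3 -m inch '[{"tx":0.4,"ty":-0.003,"tz":0,"rx":0,"ry":0,"rz":0,"jaw":-1},{"tx":0.4,"ty":-0.003,"tz":0,"rx":0,"ry":0,"rz":0,"jaw":-1},{"tx":0.3,"ty":-0.002,"tz":0,"rx":0,"ry":0,"rz":0,"jaw":-1},{"tx":0.3,"ty":-0.002,"tz":0,"rx":0,"ry":0,"rz":0,"jaw":-1},{"tx":0,"ty":0,"tz":0,"rx":0,"ry":0,"rz":0,"jaw":-1}]'
python3 -m inch '[{"tx":0.15,"ty":0,"tz":0,"rx":0,"ry":0,"rz":0,"jaw":-1},{"tx":0.07,"ty":0,"tz":0,"rx":0,"ry":0,"rz":0,"jaw":-1},{"tx":0,"ty":0,"tz":0,"rx":0,"ry":0,"rz":0,"jaw":-1},{"tx":0,"ty":0,"tz":0,"rx":0,"ry":0,"rz":0,"jaw":-1}]'
python3 - <<'E'
from ck import *
f=grab("wrist"); P=cloud(f); C=P[np.all((P>[.5,.1,.02])&(P<[.8,.35,.2]),1)]
v,q=fit(C,(.6030,.2235,-8)); print("mouth",np.round(v[:2],4),"yaw",round(np.degrees(v[2]),2),"axis z",round(.1+v[3],4)); sleeve(q)
k=(q[:,0]<-.001)&(q[:,0]>-.03)&(abs(q[:,1])<.02)&(q[:,2]>-.02)
q=q[k]
for a in range(-28,2,3):
    m=(q[:,0]>=a/1e3)&(q[:,0]<a/1e3+.003); 
    if m.sum()>5: print(a,m.sum(),np.round(np.percentile(q[m,1],[3,97])*1000,1),np.round(np.percentile(q[m,2],90)*1000,1))
save(f,"w9.png",(120,0,520,300),2)
E
```

```text
clock: 30.57
tool_pos: [0.5503, 0.2296, 0.0969]
orientation: [-0.001, 0.997, -0.077, 0.002]
wrist_force: [0.1, 0.3, -1.7]
width: 0.0215
finger_force: 29.9
clock: 30.9
tool_pos: [0.5539, 0.2296, 0.0969]
orientation: [-0.002, 0.997, -0.076, 0.001]
wrist_force: [0.7, -0.0, -0.8]
width: 0.0219
finger_force: 29.9
n 11157 101 rms 0.56
mouth [0.6042 0.2234] yaw -8.11 axis z 0.0988
bars n 7212 sleeve mod 60deg (rad) 0.928 conc 0.91
{-125: 447, -65: 2298, -55: 94, -15: 9, -5: 748, 45: 1861, 55: 939, 105: 608, 115: 204}
-28 3699 [-19.1  18.9] 100.4
-25 1352 [-18.7  19. ] 91.3
-22 2056 [-18.4  18.3] 90.9
-19 1908 [-18.6  18.4] 90.9
-16 1578 [-19.7  19.5] 91.0
-13 641 [-18.5  19.7] 88.1
-10 266 [-10.9   9.6] 10.8
-7 343 [-10.7   9.3] 10.1
-4 75 [-7.5  6.2] 7.1
```

View pics/w9.png

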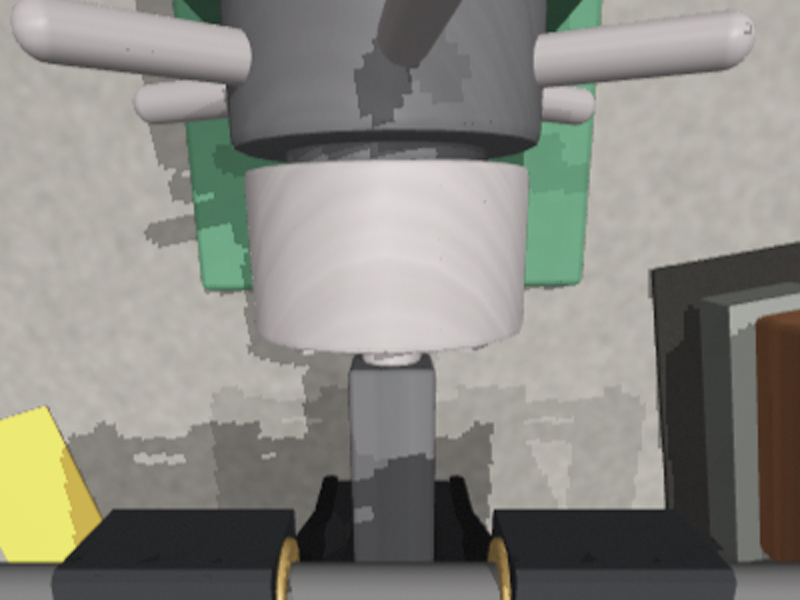

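The bit is well in: nose at (390,250), shoulder just outside the mouth at (390,360). Release it, rise and shut the fingers.

```bash
python3 -m inch '[{"tx":0.06,"ty":0,"tz":0,"rx":0,"ry":0,"rz":0,"jaw":-1},{"tx":0,"ty":0,"tz":0,"rx":0,"ry":0,"rz":0,"jaw":-1},{"tx":0,"ty":0,"tz":0,"rx":0,"ry":0,"rz":0,"jaw":0.1},{"tx":0,"ty":0,"tz":0,"rx":0,"ry":0,"rz":0,"jaw":0.1},{"tx":0,"ty":0,"tz":0,"rx":0,"ry":0,"rz":0,"jaw":0.1},{"tx":0,"ty":0,"tz":0,"rx":0,"ry":0,"rz":0,"jaw":0.1},{"tx":0,"ty":0,"tz":-0.3,"rx":0,"ry":0,"rz":0,"jaw":0.1},{"tx":0,"ty":0,"tz":-0.8,"rx":0,"ry":0,"rz":0,"jaw":0.1},{"tx":0,"ty":0,"tz":-1,"rx":0,"ry":0,"rz":0,"jaw":0.1},{"tx":0,"ty":0,"tz":-1,"rx":0,"ry":0,"rz":0,"jaw":0.1}]'
python3 -m inch '[{"tx":0,"ty":0,"tz":-1,"rx":0,"ry":0,"rz":0,"jaw":-1},{"tx":0,"ty":0,"tz":-1,"rx":0,"ry":0,"rz":0,"jaw":-1},{"tx":0,"ty":0,"tz":-1,"rx":0,"ry":0,"rz":0,"jaw":-1},{"tx":0,"ty":0,"tz":0,"rx":0,"ry":0,"rz":0,"jaw":-1},{"tx":0,"ty":0,"tz":0,"rx":0,"ry":0,"rz":0,"jaw":-1}]'
cat > cg.py <<'E'
from m2 import *
def cw(x,y,h,m=(.6037,.2234),yaw=-8.0):
    a=np.radians(yaw); return [m[0]+np.cos(a)*x-np.sin(a)*y,m[1]+np.sin(a)*x+np.cos(a)*y,.1+h]
def where(m=(.6037,.2234),yaw=-8.0):
    s,M=state(); a=np.radians(yaw); d=s["tool_pos"]-[m[0],m[1],.1]
    print("chuck coords mm",np.round([1e3*(np.cos(a)*d[0]+np.sin(a)*d[1]),1e3*(-np.sin(a)*d[0]+np.cos(a)*d[1]),1e3*d[2]],1),"F",np.round(s["wrist_force"],1),"t",round(s["clock"],1))
E
python3 - <<'E'
from cg import *; from ck import *
go(cw(.062,-.037,.15),-98); where()
f=grab("wrist"); P=cloud(f); C=P[np.all((P>[.45,.1,.02])&(P<[.8,.35,.2]),1)]
v,q=fit(C,(.6037,.2234,-8)); print(np.round(v,4)); sleeve(q)
k=(q[:,0]<-.002)&(abs(q[:,1])<.02)&(q[:,2]>-.03); q=q[k]
for a in range(-100,2,10):
    m=(q[:,0]>=a/1e3)&(q[:,0]<a/1e3+.01)
    if m.sum()>15: print(a,m.sum(),np.round(np.percentile(q[m,1],[3,97])*1000,1),np.round(np.percentile(q[m,2],90)*1000,1))
E
```

```text
clock: 31.78
tool_pos: [0.5551, 0.2288, 0.1757]
orientation: [-0.001, 0.997, -0.077, 0.001]
wrist_force: [0.3, 0.3, 0.2]
width: 0.0473
finger_force: 0.0
clock: 32.2
tool_pos: [0.5559, 0.229, 0.2515]
orientation: [-0.003, 0.997, -0.076, 0.002]
wrist_force: [0.3, 0.2, 0.2]
width: 0.0222
finger_force: 0.0
at [0.5559 0.229  0.2515] yaw -98.77 w 0.0222 F [0.3 0.2 0.2] t 32.2
rz total -0.13 shift [4.4  1.44 0.07] tilt [ 0.005  0.005 -1.   ]
chuck coords mm [-48.1  -1.1 151.5] F [0.3 0.2 0.2] t 32.2
n 2582 37 rms 0.62
[ 0.6039  0.2231 -0.1379 -0.0013]
bars n 1192 sleeve mod 60deg (rad) 0.934 conc 0.91
{-125: 85, -65: 403, -55: 12, -5: 152, 45: 291, 55: 127, 105: 79, 115: 43}
-100 26 [-3.3  2.9] -4.1
-90 160 [-10.6   9.8] 2.6
-80 182 [-10.6   9.7] 3.5
-70 184 [-10.6  10.4] 4.4
-60 189 [-10.7  10. ] 5.2
-50 191 [-10.7   9.8] 6.2
-40 203 [-10.7   9.7] 6.9
-30 210 [-10.8  10.3] 7.9
-20 217 [-10.8  10. ] 8.7
-10 194 [-10.8   9.8] 8.9
```

```bash
python3 -m inch '[{"tx":0.88,"ty":0.29,"tz":0,"rx":0,"ry":0,"rz":-0.13,"jaw":-1},{"tx":0.88,"ty":0.29,"tz":0,"rx":0,"ry":0,"rz":0,"jaw":-1},{"tx":0.88,"ty":0.29,"tz":0,"rx":0,"ry":0,"rz":0,"jaw":-1},{"tx":0.88,"ty":0.29,"tz":0,"rx":0,"ry":0,"rz":0,"jaw":-1},{"tx":0.88,"ty":0.28,"tz":0,"rx":0,"ry":0,"rz":0,"jaw":-1},{"tx":0,"ty":0,"tz":0,"rx":0,"ry":0,"rz":0,"jaw":-1},{"tx":0,"ty":0,"tz":0.8,"rx":0,"ry":0,"rz":0,"jaw":-1},{"tx":0,"ty":0,"tz":0.8,"rx":0,"ry":0,"rz":0,"jaw":-1},{"tx":0,"ty":0,"tz":0.4,"rx":0,"ry":0,"rz":0,"jaw":-1},{"tx":0,"ty":0,"tz":0,"rx":0,"ry":0,"rz":0,"jaw":-1}]'
python3 - <<'E'
from cg import *
where(); go(cw(.062,-.037,.045),-98); f=grab("wrist"); save(f,"w10.png",(120,0,620,390),1.6)
E
```

```text
clock: 33.08
tool_pos: [0.6572, 0.1777, 0.1959]
orientation: [-0.001, 0.998, -0.069, -0.002]
wrist_force: [-0.4, 0.0, -0.2]
width: 0.0006
finger_force: 0.0
chuck coords mm [ 59.3 -37.8  95.9] F [-0.4  0.  -0.2] t 33.1
at [0.6572 0.1777 0.1959] yaw -97.97 w 0.0006 F [-0.4  0.  -0.2] t 33.1
rz total 0.01 shift [ 0.11 -0.03  2.04] tilt [-0.003  0.001 -1.   ]
```

View pics/w10.png

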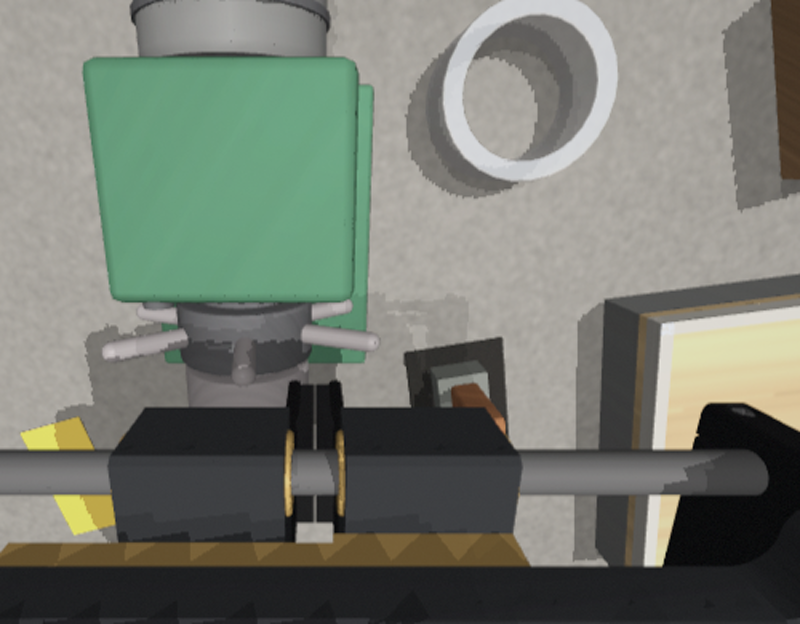

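The top bar is at (245,360), and the shut fingers are at its right (-y) side. Lower and push to +y.

```bash
python3 -m inch '[{"tx":0.1,"ty":0,"tz":0.8,"rx":0,"ry":0,"rz":0,"jaw":-1},{"tx":0,"ty":0,"tz":0.7,"rx":0,"ry":0,"rz":0,"jaw":-1},{"tx":0,"ty":0,"tz":0.4,"rx":0,"ry":0,"rz":0,"jaw":-1},{"tx":0,"ty":0,"tz":0.1,"rx":0,"ry":0,"rz":0,"jaw":-1},{"tx":0,"ty":0,"tz":0,"rx":0,"ry":0,"rz":0,"jaw":-1}]' | head -4
python3 -m inch '[{"tx":0,"ty":-0.3,"tz":0,"rx":0,"ry":0,"rz":0,"jaw":-1},{"tx":0,"ty":-0.3,"tz":0,"rx":0,"ry":0,"rz":0,"jaw":-1},{"tx":0,"ty":-0.3,"tz":0,"rx":0,"ry":0,"rz":0,"jaw":-1},{"tx":0,"ty":-0.3,"tz":0,"rx":0,"ry":0,"rz":0,"jaw":-1}]' 
python3 -c "
from cg import *
where()"
python3 -m inch '[{"tx":0,"ty":-0.25,"tz":0,"rx":0,"ry":0,"rz":0,"jaw":-1},{"tx":0,"ty":-0.25,"tz":0,"rx":0,"ry":0,"rz":0,"jaw":-1}]' 
python3 -c "
from cg import *
where()"
```

```text
clock: 33.55
tool_pos: [0.6616, 0.1777, 0.1498]
orientation: [-0.002, 0.998, -0.07, 0.001]
wrist_force: [-0.0, 0.9, 0.4]
clock: 33.88
tool_pos: [0.6666, 0.2076, 0.1508]
orientation: [-0.001, 0.998, -0.07, 0.002]
wrist_force: [-0.1, -4.4, 3.6]
width: 0.0003
finger_force: 2.4
chuck coords mm [64.5 -6.9 50.8] F [-0.1 -4.4  3.6] t 33.9
clock: 34.05
tool_pos: [0.6678, 0.2198, 0.1496]
orientation: [-0.001, 0.998, -0.07, 0.001]
wrist_force: [-0.3, -5.1, -1.0]
width: 0.0001
finger_force: 2.0
chuck coords mm [64.   5.4 49.6] F [-0.3 -5.1 -1. ] t 34.0
```

```bash
python3 -m inch '[{"tx":0,"ty":-0.25,"tz":0.1,"rx":0,"ry":0,"rz":0,"jaw":-1},{"tx":0,"ty":-0.25,"tz":0.05,"rx":0,"ry":0,"rz":0,"jaw":-1},{"tx":0,"ty":-0.25,"tz":0,"rx":0,"ry":0,"rz":0,"jaw":-1},{"tx":0,"ty":0,"tz":0,"rx":0,"ry":0,"rz":0,"jaw":-1}]'
python3 - <<'E'
from cg import *; from ck import *
where()
f=grab("wrist"); P=cloud(f); C=P[np.all((P>[.45,.1,.02])&(P<[.8,.35,.18]),1)]
a=np.radians(-8); d=C-[.6037,.2234,.0987]; q=np.stack([np.cos(a)*d[:,0]+np.sin(a)*d[:,1],-np.sin(a)*d[:,0]+np.cos(a)*d[:,1],d[:,2]],1); sleeve(q)
E
```

```text
clock: 34.38
tool_pos: [0.6698, 0.2405, 0.1455]
orientation: [-0.002, 0.998, -0.069, 0.001]
wrist_force: [0.3, -0.6, 0.3]
width: 0.0003
finger_force: 0.6
chuck coords mm [63.1 26.1 45.5] F [ 0.3 -0.6  0.3] t 34.4
bars n 1278 sleeve mod 60deg (rad) 0.744 conc 0.91
{-75: 653, -15: 75, 35: 21, 45: 68, 95: 403, 105: 50}
```

```bash
python3 -m inch '[{"tx":0,"ty":0.2,"tz":-0.4,"rx":0,"ry":0,"rz":0,"jaw":-1},{"tx":0,"ty":0,"tz":-0.9,"rx":0,"ry":0,"rz":0,"jaw":-1},{"tx":0,"ty":0,"tz":-0.9,"rx":0,"ry":0,"rz":0,"jaw":-1},{"tx":0,"ty":0.95,"tz":0,"rx":0,"ry":0,"rz":0,"jaw":-1},{"tx":0,"ty":0.95,"tz":0,"rx":0,"ry":0,"rz":0,"jaw":-1},{"tx":0,"ty":0.95,"tz":0,"rx":0,"ry":0,"rz":0,"jaw":-1},{"tx":0,"ty":0,"tz":0,"rx":0,"ry":0,"rz":0,"jaw":-1},{"tx":0,"ty":0,"tz":0.9,"rx":0,"ry":0,"rz":0,"jaw":-1},{"tx":0,"ty":0,"tz":0.8,"rx":0,"ry":0,"rz":0,"jaw":-1},{"tx":0,"ty":0,"tz":0.4,"rx":0,"ry":0,"rz":0,"jaw":-1}]' | head -4
python3 -m inch '[{"tx":0,"ty":0,"tz":0.1,"rx":0,"ry":0,"rz":0,"jaw":-1},{"tx":0,"ty":-0.3,"tz":0,"rx":0,"ry":0,"rz":0,"jaw":-1},{"tx":0,"ty":-0.3,"tz":0,"rx":0,"ry":0,"rz":0,"jaw":-1},{"tx":0,"ty":-0.3,"tz":0,"rx":0,"ry":0,"rz":0,"jaw":-1},{"tx":0,"ty":-0.2,"tz":0,"rx":0,"ry":0,"rz":0,"jaw":-1}]' 
python3 -c "
from cg import *
where()"
python3 -m inch '[{"tx":0,"ty":-0.2,"tz":0,"rx":0,"ry":0,"rz":0,"jaw":-1},{"tx":0,"ty":0,"tz":0,"rx":0,"ry":0,"rz":0,"jaw":-1}]' 
python3 -c "
from cg import *
where()"
```

```text
clock: 35.27
tool_pos: [0.6588, 0.1628, 0.147]
orientation: [-0.002, 0.998, -0.07, 0.0]
wrist_force: [-0.7, 0.8, -0.4]
clock: 35.68
tool_pos: [0.6645, 0.1909, 0.1476]
orientation: [-0.002, 0.998, -0.069, 0.002]
wrist_force: [0.2, -2.7, 3.9]
width: 0.0005
finger_force: 2.2
chuck coords mm [ 64.7 -23.7  47.6] F [ 0.2 -2.7  3.9] t 35.7
clock: 35.85
tool_pos: [0.6645, 0.1966, 0.1465]
orientation: [-0.002, 0.998, -0.069, 0.002]
wrist_force: [-0.3, -1.2, 1.2]
width: 0.0005
finger_force: 0.5
chuck coords mm [ 64.  -18.1  46.5] F [-0.3 -1.2  1.2] t 35.9
```

```bash
python3 -m inch '[{"tx":0,"ty":-0.2,"tz":0,"rx":0,"ry":0,"rz":0,"jaw":-1},{"tx":0,"ty":-0.15,"tz":0,"rx":0,"ry":0,"rz":0,"jaw":-1},{"tx":0,"ty":0,"tz":0,"rx":0,"ry":0,"rz":0,"jaw":-1}]'  | sed -n 2,4p
python3 -m inch '[{"tx":0,"ty":-0.15,"tz":0,"rx":0,"ry":0,"rz":0,"jaw":-1},{"tx":0,"ty":-0.15,"tz":0,"rx":0,"ry":0,"rz":0,"jaw":-1},{"tx":0,"ty":0,"tz":0,"rx":0,"ry":0,"rz":0,"jaw":-1}]'  | sed -n 2,4p
python3 -c "
from cg import *
where()"
python3 -m inch '[{"tx":0,"ty":-0.15,"tz":0,"rx":0,"ry":0,"rz":0,"jaw":-1},{"tx":0,"ty":0,"tz":0,"rx":0,"ry":0,"rz":0,"jaw":-1}]'  | sed -n 2,4p
python3 -c "
from cg import *
where()"
```

```text
tool_pos: [0.6655, 0.2039, 0.146]
orientation: [-0.001, 0.998, -0.07, 0.001]
wrist_force: [0.1, -2.4, 1.4]
tool_pos: [0.6663, 0.2098, 0.1457]
orientation: [-0.001, 0.998, -0.07, 0.001]
wrist_force: [-1.0, -6.0, 4.0]
chuck coords mm [63.9 -4.7 45.7] F [-1. -6.  4.] t 36.4
tool_pos: [0.6668, 0.2125, 0.1454]
orientation: [-0.0, 0.998, -0.07, 0.001]
wrist_force: [-1.4, -9.1, 2.4]
chuck coords mm [64.  -2.  45.4] F [-1.4 -9.1  2.4] t 36.5
```

```bash
python3 -m inch '[{"tx":0,"ty":-0.15,"tz":0,"rx":0,"ry":0,"rz":0,"jaw":-1},{"tx":0,"ty":0,"tz":0,"rx":0,"ry":0,"rz":0,"jaw":-1}]'  | sed -n 2,4p
python3 -m inch '[{"tx":0,"ty":-0.15,"tz":0,"rx":0,"ry":0,"rz":0,"jaw":-1},{"tx":0,"ty":0,"tz":0,"rx":0,"ry":0,"rz":0,"jaw":-1}]'  | sed -n 2,4p
python3 -c "
from cg import *
where()"
python3 -m inch '[{"tx":0,"ty":-0.15,"tz":0,"rx":0,"ry":0,"rz":0,"jaw":-1},{"tx":0,"ty":0,"tz":0,"rx":0,"ry":0,"rz":0,"jaw":-1}]'  | sed -n 2,4p
python3 - <<'E'
from cg import *; from ck import *
where()
f=grab("wrist"); P=cloud(f); C=P[np.all((P>[.45,.1,.02])&(P<[.8,.35,.18]),1)]
a=np.radians(-8); d=C-[.6037,.2234,.0987]; q=np.stack([np.cos(a)*d[:,0]+np.sin(a)*d[:,1],-np.sin(a)*d[:,0]+np.cos(a)*d[:,1],d[:,2]],1); sleeve(q)
E
```

```text
tool_pos: [0.6672, 0.2152, 0.1451]
orientation: [0.001, 0.997, -0.071, 0.0]
wrist_force: [-2.2, -11.4, 1.9]
tool_pos: [0.6676, 0.2179, 0.1447]
orientation: [0.001, 0.997, -0.071, -0.0]
wrist_force: [-2.8, -12.9, 0.5]
chuck coords mm [64.   3.5 44.7] F [ -2.8 -12.9   0.5] t 36.9
tool_pos: [0.6679, 0.2205, 0.1443]
orientation: [0.002, 0.997, -0.072, -0.0]
wrist_force: [-2.9, -15.6, -1.3]
chuck coords mm [64.   6.1 44.3] F [ -2.9 -15.6  -1.3] t 37.0
bars n 1317 sleeve mod 60deg (rad) 0.392 conc 0.89
{-95: 485, -35: 158, 5: 22, 25: 32, 75: 486, 85: 130}
```

```bash
python3 -m inch '[{"tx":0,"ty":-0.15,"tz":0,"rx":0,"ry":0,"rz":0,"jaw":-1},{"tx":0,"ty":-0.15,"tz":0,"rx":0,"ry":0,"rz":0,"jaw":-1},{"tx":0,"ty":0,"tz":0,"rx":0,"ry":0,"rz":0,"jaw":-1}]'  | sed -n 2,4p
python3 -m inch '[{"tx":0,"ty":-0.15,"tz":0,"rx":0,"ry":0,"rz":0,"jaw":-1},{"tx":0,"ty":-0.1,"tz":0,"rx":0,"ry":0,"rz":0,"jaw":-1},{"tx":0,"ty":0,"tz":0,"rx":0,"ry":0,"rz":0,"jaw":-1},{"tx":0,"ty":0,"tz":0,"rx":0,"ry":0,"rz":0,"jaw":-1}]'  | sed -n 2,4p
python3 -c "
from cg import *
where()"
```

```text
tool_pos: [0.6688, 0.2259, 0.1435]
orientation: [0.004, 0.997, -0.072, -0.001]
wrist_force: [-3.1, -20.3, -2.7]
tool_pos: [0.6699, 0.2308, 0.1438]
orientation: [0.004, 0.997, -0.073, -0.001]
wrist_force: [-4.2, -21.5, 0.4]
chuck coords mm [64.5 16.5 43.8] F [ -4.2 -21.5   0.4] t 37.6
```

```bash
python3 -m inch '[{"tx":0,"ty":0.3,"tz":0,"rx":0,"ry":0,"rz":0,"jaw":-1},{"tx":0,"ty":0.4,"tz":-0.5,"rx":0,"ry":0,"rz":0,"jaw":-1},{"tx":0,"ty":0,"tz":-1,"rx":0,"ry":0,"rz":0,"jaw":-1},{"tx":0,"ty":0,"tz":-1,"rx":0,"ry":0,"rz":0,"jaw":-1},{"tx":0,"ty":0,"tz":-1,"rx":0,"ry":0,"rz":0,"jaw":-1},{"tx":-0.9,"ty":0,"tz":-0.7,"rx":0,"ry":0,"rz":0,"jaw":-1},{"tx":-0.9,"ty":0,"tz":0,"rx":0,"ry":0,"rz":0,"jaw":-1},{"tx":-0.9,"ty":0,"tz":0,"rx":0,"ry":0,"rz":0,"jaw":-1},{"tx":-0.9,"ty":0,"tz":0,"rx":0,"ry":0,"rz":0,"jaw":-1},{"tx":-0.9,"ty":0,"tz":0,"rx":0,"ry":0,"rz":0,"jaw":-1}]' | head -2
python3 - <<'E'
from cg import *; from ck import *
where()
f=grab("wrist"); P=cloud(f); C=P[np.all((P>[.45,.1,.02])&(P<[.8,.35,.2]),1)]
v,q=fit(C,(.6037,.2234,-8)); print(np.round(v,4)); sleeve(q)
k=(q[:,0]<-.002)&(abs(q[:,1])<.02)&(q[:,2]>-.03); q=q[k]
for a in range(-100,2,10):
    m=(q[:,0]>=a/1e3)&(q[:,0]<a/1e3+.01)
    if m.sum()>15: print(a,m.sum(),np.round(np.percentile(q[m,1],[3,97])*1000,1),np.round(np.percentile(q[m,2],90)*1000,1))
f=grab("side"); save(f,"s4.png",(240,110,460,370),2.3)
E
```

```text
clock: 38.48
tool_pos: [0.5547, 0.2386, 0.2503]
chuck coords mm [-50.7   8.2 150.3] F [-0.3 -0.7  0.3] t 38.5
n 2624 30 rms 0.62
[ 0.6047  0.2231 -0.1397 -0.0013]
bars n 1228 sleeve mod 60deg (rad) 0.07 conc 0.91
{-115: 115, -55: 397, -45: 45, -5: 10, 5: 126, 55: 241, 65: 184, 115: 54, 125: 49}
-100 36 [-4.3  3.2] 6.0
-90 182 [-10.1  10.7] 11.8
-80 187 [-9.9 10.7] 11.8
-70 196 [-9.7 10.7] 11.9
-60 213 [-10.5  10.7] 11.8
-50 204 [-10.3  10.7] 12.0
-40 220 [-10.1  10.7] 12.0
-30 218 [-9.9 10.7] 12.0
-20 232 [-9.7 10.7] 12.1
-10 180 [-9.6  9.8] 11.9
```

View pics/s4.png

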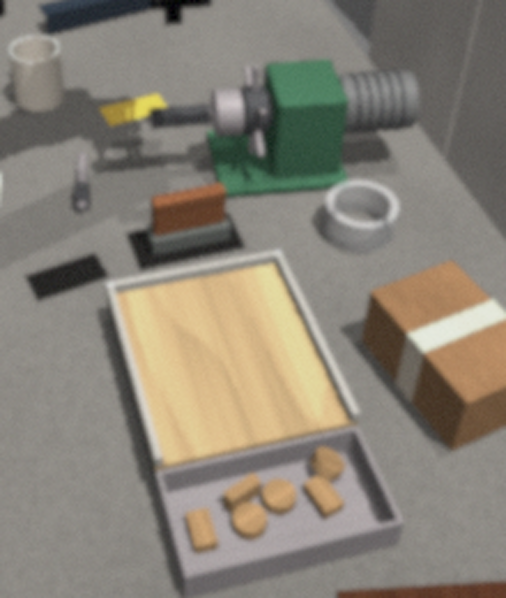

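The bit is straight and the scene is in order: chips in the tray, scraper on the mat, short bit, mug, carton and tape in place. The sleeve reads about 3.21 after springing back, so I'll check whether it creeps.

```bash
python3 -m inch '[{"tx":0,"ty":0,"tz":0,"rx":0,"ry":0,"rz":0,"jaw":-1},{"tx":0,"ty":0,"tz":0,"rx":0,"ry":0,"rz":0,"jaw":-1},{"tx":0,"ty":0,"tz":0,"rx":0,"ry":0,"rz":0,"jaw":-1},{"tx":0,"ty":0,"tz":0,"rx":0,"ry":0,"rz":0,"jaw":-1},{"tx":0,"ty":0,"tz":0,"rx":0,"ry":0,"rz":0,"jaw":-1},{"tx":0,"ty":0,"tz":0,"rx":0,"ry":0,"rz":0,"jaw":-1},{"tx":0,"ty":0,"tz":0,"rx":0,"ry":0,"rz":0,"jaw":-1},{"tx":0,"ty":0,"tz":0,"rx":0,"ry":0,"rz":0,"jaw":-1},{"tx":0,"ty":0,"tz":0,"rx":0,"ry":0,"rz":0,"jaw":-1},{"tx":0,"ty":0,"tz":0,"rx":0,"ry":0,"rz":0,"jaw":-1}]' | head -2
cat > sl.py <<'E'
from cg import *; from ck import *
where()
f=grab("wrist"); P=cloud(f); C=P[np.all((P>[.45,.1,.02])&(P<[.8,.35,.2]),1)]
v,q=fit(C,(.6037,.2234,-8)); print(np.round(v,4)); sleeve(q)
r=np.hypot(q[:,1],q[:,2]); m=(abs(q[:,0]-.062)<.012)&(r>.045)&(r<.078); an=np.degrees(np.arctan2(q[m,1],q[m,2]))
for c in(-60,0,60):
    k=abs(an-c)<28; print(c,k.sum(),np.round(np.median(an[k]),1),np.round(np.percentile(an[k],[5,95]),1))
go(cw(.062,-.033,.15),-98)
E
python3 sl.py
```

```text
clock: 39.42
tool_pos: [0.5563, 0.2374, 0.2508]
chuck coords mm [-48.9   7.3 150.8] F [-0.7 -0.5 -0.9] t 39.4
n 2613 40 rms 0.62
[ 0.6039  0.2231 -0.1359 -0.0013]
bars n 1204 sleeve mod 60deg (rad) 0.068 conc 0.91
{-115: 111, -55: 411, -45: 26, -5: 11, 5: 119, 55: 233, 65: 189, 115: 51, 125: 49}
-60 458 -52.1 [-55.2 -50. ]
0 206 3.4 [-0.   6.6]
60 436 59.9 [57.4 62.9]
at [0.5563 0.2374 0.2508] yaw -97.98 w 0.0001 F [-0.3  0.8 -0.1] t 39.5
rz total 0.0 shift [4.44 1.61 0.03] tilt [ 0.002  0.003 -1.   ]
```

```bash
python3 -m inch '[{"tx":0.89,"ty":0.33,"tz":0,"rx":0,"ry":0,"rz":0,"jaw":-1},{"tx":0.89,"ty":0.33,"tz":0,"rx":0,"ry":0,"rz":0,"jaw":-1},{"tx":0.89,"ty":0.33,"tz":0,"rx":0,"ry":0,"rz":0,"jaw":-1},{"tx":0.89,"ty":0.33,"tz":0,"rx":0,"ry":0,"rz":0,"jaw":-1},{"tx":0.88,"ty":0.33,"tz":0,"rx":0,"ry":0,"rz":0,"jaw":-1},{"tx":0,"ty":0,"tz":0,"rx":0,"ry":0,"rz":0,"jaw":-1},{"tx":0,"ty":0,"tz":0.9,"rx":0,"ry":0,"rz":0,"jaw":-1},{"tx":0,"ty":0,"tz":0.9,"rx":0,"ry":0,"rz":0,"jaw":-1},{"tx":0,"ty":0,"tz":0.9,"rx":0,"ry":0,"rz":0,"jaw":-1},{"tx":0,"ty":0,"tz":0.9,"rx":0,"ry":0,"rz":0,"jaw":-1}]' | sed -n 2,4p
python3 -m inch '[{"tx":0,"ty":0,"tz":0.5,"rx":0,"ry":0,"rz":0,"jaw":-1},{"tx":0,"ty":0,"tz":0.1,"rx":0,"ry":0,"rz":0,"jaw":-1},{"tx":0,"ty":-0.3,"tz":0,"rx":0,"ry":0,"rz":0,"jaw":-1},{"tx":0,"ty":-0.3,"tz":0,"rx":0,"ry":0,"rz":0,"jaw":-1},{"tx":0,"ty":-0.2,"tz":0,"rx":0,"ry":0,"rz":0,"jaw":-1},{"tx":0,"ty":-0.2,"tz":0,"rx":0,"ry":0,"rz":0,"jaw":-1},{"tx":0,"ty":-0.2,"tz":0,"rx":0,"ry":0,"rz":0,"jaw":-1},{"tx":0,"ty":0,"tz":0,"rx":0,"ry":0,"rz":0,"jaw":-1}]' | sed -n 2,4p
python3 -c "
from cg import *
where()"
```

```text
tool_pos: [0.6604, 0.1819, 0.1599]
orientation: [-0.002, 0.998, -0.069, 0.001]
wrist_force: [-0.6, -0.4, -0.1]
tool_pos: [0.6654, 0.2105, 0.1472]
orientation: [-0.001, 0.998, -0.07, 0.002]
wrist_force: [-2.6, -5.1, 3.9]
chuck coords mm [62.9 -4.2 47.2] F [-2.6 -5.1  3.9] t 41.0
```

```bash
python3 -m inch '[{"tx":0,"ty":-0.15,"tz":0,"rx":0,"ry":0,"rz":0,"jaw":-1},{"tx":0,"ty":-0.15,"tz":0,"rx":0,"ry":0,"rz":0,"jaw":-1},{"tx":0,"ty":-0.15,"tz":0,"rx":0,"ry":0,"rz":0,"jaw":-1},{"tx":0,"ty":-0.15,"tz":0,"rx":0,"ry":0,"rz":0,"jaw":-1},{"tx":0,"ty":-0.1,"tz":0,"rx":0,"ry":0,"rz":0,"jaw":-1},{"tx":0,"ty":-0.1,"tz":0,"rx":0,"ry":0,"rz":0,"jaw":-1},{"tx":0,"ty":0,"tz":0,"rx":0,"ry":0,"rz":0,"jaw":-1}]'  | sed -n 2,4p
python3 sl.py | sed -n '1p;4p'
python3 -m inch '[{"tx":0,"ty":-0.1,"tz":0,"rx":0,"ry":0,"rz":0,"jaw":-1},{"tx":0,"ty":-0.1,"tz":0,"rx":0,"ry":0,"rz":0,"jaw":-1},{"tx":0,"ty":0,"tz":0,"rx":0,"ry":0,"rz":0,"jaw":-1}]'  | sed -n 2,4p
python3 - <<'E'
from cg import *; from ck import *
where()
f=grab("wrist"); P=cloud(f); C=P[np.all((P>[.45,.1,.02])&(P<[.8,.35,.17]),1)]
a=np.radians(-8); d=C-[.6037,.2234,.0987]; q=np.stack([np.cos(a)*d[:,0]+np.sin(a)*d[:,1],-np.sin(a)*d[:,0]+np.cos(a)*d[:,1],d[:,2]],1); sleeve(q)
E
```

```text
tool_pos: [0.6674, 0.2241, 0.145]
orientation: [0.003, 0.997, -0.072, -0.0]
wrist_force: [-4.0, -18.1, -3.8]
chuck coords mm [63.   9.6 45. ] F [ -4.  -18.1  -3.8] t 41.5
bars n 275 sleeve mod 60deg (rad) 0.479 conc 0.83
tool_pos: [0.6684, 0.228, 0.145]
orientation: [0.004, 0.997, -0.073, -0.0]
wrist_force: [-3.9, -20.5, -2.2]
chuck coords mm [63.4 13.5 45. ] F [ -3.9 -20.5  -2.2] t 41.9
bars n 1303 sleeve mod 60deg (rad) 0.521 conc 0.89
{-95: 10, -85: 525, -35: 29, -25: 114, 15: 23, 25: 22, 35: 22, 85: 541, 95: 17}
  return _methods._mean(a, axis=axis, dtype=dtype,
  ret = ret.dtype.type(ret / rcount)
Traceback (most recent call last):
  File "sl.py", line 7, in <module>
    k=abs(an-c)<28; print(c,k.sum(),np.round(np.median(an[k]),1),np.round(np.percentile(an[k],[5,95]),1))
                                                                          ~~~~~~~~~~~~~^^^^^^^^^^^^^^
IndexError: index -1 is out of bounds for axis 0 with size 0
```

```bash
python3 -m inch '[{"tx":0,"ty":-0.1,"tz":0,"rx":0,"ry":0,"rz":0,"jaw":-1},{"tx":0,"ty":-0.1,"tz":0,"rx":0,"ry":0,"rz":0,"jaw":-1},{"tx":0,"ty":-0.1,"tz":0,"rx":0,"ry":0,"rz":0,"jaw":-1},{"tx":0,"ty":-0.1,"tz":0,"rx":0,"ry":0,"rz":0,"jaw":-1},{"tx":0,"ty":0,"tz":0,"rx":0,"ry":0,"rz":0,"jaw":-1}]'  | sed -n 2,4p
python3 -m inch '[{"tx":0,"ty":0.06,"tz":0,"rx":0,"ry":0,"rz":0,"jaw":-1},{"tx":0,"ty":0.06,"tz":0,"rx":0,"ry":0,"rz":0,"jaw":-1},{"tx":0,"ty":0.06,"tz":0,"rx":0,"ry":0,"rz":0,"jaw":-1},{"tx":0,"ty":0.06,"tz":0,"rx":0,"ry":0,"rz":0,"jaw":-1},{"tx":0,"ty":0,"tz":0,"rx":0,"ry":0,"rz":0,"jaw":-1}]'  | sed -n 2,4p
python3 -m inch '[{"tx":0,"ty":0.06,"tz":0,"rx":0,"ry":0,"rz":0,"jaw":-1},{"tx":0,"ty":0.06,"tz":0,"rx":0,"ry":0,"rz":0,"jaw":-1},{"tx":0,"ty":0.06,"tz":0,"rx":0,"ry":0,"rz":0,"jaw":-1},{"tx":0,"ty":0.06,"tz":0,"rx":0,"ry":0,"rz":0,"jaw":-1},{"tx":0,"ty":0,"tz":0,"rx":0,"ry":0,"rz":0,"jaw":-1}]'  | sed -n 2,4p
python3 - <<'E'
from cg import *; from ck import *
where()
f=grab("wrist"); P=cloud(f); C=P[np.all((P>[.45,.1,.02])&(P<[.8,.35,.17]),1)]
a=np.radians(-8); d=C-[.6037,.2234,.0987]; q=np.stack([np.cos(a)*d[:,0]+np.sin(a)*d[:,1],-np.sin(a)*d[:,0]+np.cos(a)*d[:,1],d[:,2]],1); sleeve(q)
E
```

```text
tool_pos: [0.6703, 0.2366, 0.1456]
orientation: [0.004, 0.997, -0.073, 0.0]
wrist_force: [-5.6, -24.2, 0.9]
tool_pos: [0.6699, 0.2338, 0.1469]
orientation: [0.002, 0.997, -0.072, 0.001]
wrist_force: [-2.6, -15.8, 3.5]
tool_pos: [0.6694, 0.2301, 0.148]
orientation: [0.0, 0.997, -0.071, 0.002]
wrist_force: [-2.1, -10.7, 7.0]
chuck coords mm [64.2 15.8 48. ] F [ -2.1 -10.7   7. ] t 43.1
bars n 1266 sleeve mod 60deg (rad) 0.54 conc 0.91
{-95: 10, -85: 535, -35: 14, -25: 130, 25: 9, 35: 24, 85: 509, 95: 33}
```

```bash
python3 -m inch '[{"tx":0,"ty":0.08,"tz":0,"rx":0,"ry":0,"rz":0,"jaw":-1},{"tx":0,"ty":0.08,"tz":0,"rx":0,"ry":0,"rz":0,"jaw":-1},{"tx":0,"ty":0.08,"tz":0,"rx":0,"ry":0,"rz":0,"jaw":-1},{"tx":0,"ty":0.08,"tz":0,"rx":0,"ry":0,"rz":0,"jaw":-1},{"tx":0,"ty":0.08,"tz":0,"rx":0,"ry":0,"rz":0,"jaw":-1},{"tx":0,"ty":0.08,"tz":0,"rx":0,"ry":0,"rz":0,"jaw":-1},{"tx":0,"ty":0.08,"tz":0,"rx":0,"ry":0,"rz":0,"jaw":-1},{"tx":0,"ty":0.08,"tz":0,"rx":0,"ry":0,"rz":0,"jaw":-1},{"tx":0,"ty":0.08,"tz":0,"rx":0,"ry":0,"rz":0,"jaw":-1},{"tx":0,"ty":0.08,"tz":0,"rx":0,"ry":0,"rz":0,"jaw":-1}]'  | sed -n 2,4p
python3 -m inch '[{"tx":0,"ty":0.08,"tz":0,"rx":0,"ry":0,"rz":0,"jaw":-1},{"tx":0,"ty":0.08,"tz":0,"rx":0,"ry":0,"rz":0,"jaw":-1},{"tx":0,"ty":0.08,"tz":0,"rx":0,"ry":0,"rz":0,"jaw":-1},{"tx":0,"ty":0.08,"tz":0,"rx":0,"ry":0,"rz":0,"jaw":-1},{"tx":0,"ty":0.08,"tz":0,"rx":0,"ry":0,"rz":0,"jaw":-1},{"tx":0,"ty":0,"tz":0,"rx":0,"ry":0,"rz":0,"jaw":-1}]'  | sed -n 2,4p
python3 -m inch '[{"tx":0,"ty":0.08,"tz":0,"rx":0,"ry":0,"rz":0,"jaw":-1},{"tx":0,"ty":0.08,"tz":0,"rx":0,"ry":0,"rz":0,"jaw":-1},{"tx":0,"ty":0.08,"tz":0,"rx":0,"ry":0,"rz":0,"jaw":-1},{"tx":0,"ty":0,"tz":0,"rx":0,"ry":0,"rz":0,"jaw":-1}]'  | sed -n 2,4p
python3 - <<'E'
from cg import *; from ck import *
where()
f=grab("wrist"); P=cloud(f); C=P[np.all((P>[.45,.1,.02])&(P<[.8,.35,.17]),1)]
a=np.radians(-8); d=C-[.6037,.2234,.0987]; q=np.stack([np.cos(a)*d[:,0]+np.sin(a)*d[:,1],-np.sin(a)*d[:,0]+np.cos(a)*d[:,1],d[:,2]],1); sleeve(q)
E
```

```text
tool_pos: [0.6666, 0.2133, 0.148]
orientation: [-0.002, 0.998, -0.07, 0.003]
wrist_force: [-0.1, -4.2, 5.7]
tool_pos: [0.6636, 0.2044, 0.1456]
orientation: [-0.002, 0.998, -0.07, 0.001]
wrist_force: [-0.4, -0.5, 1.0]
tool_pos: [0.6631, 0.1978, 0.1458]
orientation: [-0.002, 0.998, -0.07, 0.001]
wrist_force: [0.4, 0.4, 0.0]
chuck coords mm [ 62.4 -17.1  45.8] F [0.4 0.4 0. ] t 44.9
bars n 1677 sleeve mod 60deg (rad) 0.073 conc 0.89
{-115: 146, -105: 34, -55: 577, -45: 61, -15: 23, 5: 68, 55: 349, 65: 407}
```

The sleeve settles at the same place, so this is as firm as the chuck holds by itself. Clear out and do a last check.

```bash
python3 -m inch '[{"tx":0,"ty":0,"tz":-0.8,"rx":0,"ry":0,"rz":0,"jaw":-1},{"tx":0,"ty":0,"tz":-1,"rx":0,"ry":0,"rz":0,"jaw":-1},{"tx":0,"ty":0,"tz":-1,"rx":0,"ry":0,"rz":0,"jaw":-1},{"tx":0,"ty":0,"tz":-1,"rx":0,"ry":0,"rz":0,"jaw":-1},{"tx":0,"ty":0,"tz":-1,"rx":0,"ry":0,"rz":0,"jaw":-1},{"tx":-0.9,"ty":0,"tz":-1,"rx":0,"ry":0,"rz":0,"jaw":-1},{"tx":-0.9,"ty":0,"tz":0,"rx":0,"ry":0,"rz":0,"jaw":-1},{"tx":-0.9,"ty":0,"tz":0,"rx":0,"ry":0,"rz":0,"jaw":-1},{"tx":-0.9,"ty":0,"tz":0,"rx":0,"ry":0,"rz":0,"jaw":-1},{"tx":-0.9,"ty":0,"tz":0,"rx":0,"ry":0,"rz":0,"jaw":-1}]' | sed -n 1,4p
python3 -m inch '[{"tx":0,"ty":0,"tz":0,"rx":0,"ry":0,"rz":0,"jaw":-1},{"tx":0,"ty":0,"tz":0,"rx":0,"ry":0,"rz":0,"jaw":-1},{"tx":0,"ty":0,"tz":0,"rx":0,"ry":0,"rz":0,"jaw":-1}]' | head -1
python3 - <<'E'
from cg import *; from ck import *
f=grab("wrist"); P=cloud(f); C=P[np.all((P>[.45,.1,.02])&(P<[.8,.35,.2]),1)]
v,q=fit(C,(.6037,.2234,-8)); sleeve(q)
k=(q[:,0]<-.002)&(abs(q[:,1])<.02)&(q[:,2]>-.03); q=q[k]
for a in (-90,-50,-20):
    m=(q[:,0]>=a/1e3)&(q[:,0]<a/1e3+.01); print(a,m.sum(),np.round(np.percentile(q[m,1],[3,97])*1000,1),np.round(np.percentile(q[m,2],90)*1000,1))
print("tip x",np.round(np.percentile(q[:,0],.2)*1000,1))
f=grab("side")
p=sel(f,((0,100,40),(20,255,255)),((.4,.02,.04),(.65,.14,.09))); print('grip',rect(p))
p=sel(f,((5,60,60),(30,255,255)),((.4,-.30,.058),(.61,-.03,.07))); print("on bed",len(p))
for t in("carton","tape","mug","chip0","mat","scraper"):
    for b in eyes.outline_of("side",t)[:7]: print(t,round(b["score"],2),np.round(np.median(cloud(f,b["region"]),0),3))
E
```

```text
clock: 45.75
tool_pos: [0.5503, 0.2137, 0.2907]
orientation: [-0.002, 0.998, -0.069, 0.001]
wrist_force: [0.2, 0.4, -0.2]
clock: 46.0
n 2009 36 rms 0.69
bars n 910 sleeve mod 60deg (rad) 0.07 conc 0.91
{-115: 90, -55: 285, -45: 28, -5: 20, 5: 98, 55: 165, 65: 157, 115: 26, 125: 37}
-90 161 [-11.  10.] 11.8
-50 163 [-11.   10.3] 12.1
-20 193 [-11.1  10.8] 12.2
tip x -99.5
grip (array([529.5,  71.5]), array([20.7, 94. ]), 88.1, 385)
on bed 0
carton 0.79 [ 0.744 -0.257  0.087]
carton 0.47 [0.713 0.164 0.105]
tape 0.86 [0.76  0.029 0.031]
tape 0.59 [ 0.504 -0.254  0.047]
mug 0.91 [0.38  0.442 0.062]
chip0 0.74 [ 0.512 -0.341  0.017]
chip0 0.65 [ 0.424 -0.357  0.018]
chip0 0.64 [ 0.475 -0.33   0.026]
chip0 0.52 [ 0.572 -0.323  0.026]
chip0 0.49 [ 0.472 -0.361  0.017]
chip0 0.49 [ 0.557 -0.355  0.017]
mat 0.82 [0.507 0.053 0.002]
mat 0.65 [0.215 0.26  0.001]
mat 0.6 [0.349 0.048 0.001]
mat 0.56 [0.515 0.396 0.   ]
```

```bash
python3 -c "
from cell import manip
print(manip.close_job())"
```

```text
the job is handed in; nothing more can be done
None
```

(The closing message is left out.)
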